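# Clear and peel the top serving tray

### The arm

A 6-joint arm with a two-finger parallel gripper is mounted at the origin on the work surface. World frame = base frame: x ahead of the robot, y to its left, z up, the work surface at z = 0. Lengths are in m, angles in rad, forces in N, time in s.
With the tool pointing down it reaches from about 0.275 to 0.775 m from the base axis. Payload 14.6 kg.
Tool frame: the origin (TCP) lies at the very end of the fingers, on their centre line; the grasp point (between the pads) lies behind it (hold_point_z is the x of the grasp point in the tool frame, in m); x points along the fingers, z is the direction in which the jaws open and shut, and the axes are right-handed (so a half turn about x gives the same grasp; the last joint's range is limited). The gripper opens to 85 mm and grips with 20 to 120 N. Pads are 22 mm wide; open, the fingers measure 114 mm over their backs; the gripper's body (76 mm by 85 mm) begins 54 mm behind the grasp point. The pads swing forward as they close: fully open they stand 13 mm farther back than shut.
Start: joints at [-1.271, 0.263, -0.048, 1.259, 0, 1.415], TCP at [0.231, -0.472, 0.231] pointing down, gripper open.
Joint ranges: [-2.65, 2.65], [-0.89, 1.7], [-1.18, 1.37], [-2.13, 2.11], [-1.35, 1.29], [-3.14, 3.14]. Speed limits (rad/s): [1.89, 1.89, 2.57, 2.79, 3.14, 3.14].

### API

Orientations are given as a unit quaternion [w, x, y, z].
In Python, from station import read_state, camera, close_job, cut_out, spot_point, hold_point_z gives the robot as it stands. The module is installed in compiled form; this text tells all that it offers.
- The arm moves only by the tool servo_tool, never from a script. Its argument "deltas" is a list of rows, each a list of 4 numbers: the shift along the tool's x, y, z in units of 0.4 m (1.0 is 0.4 m), then the turn about the tool's x in units of 30 degrees (1.0 is 30 degrees). A call has 1 to 20 rows; each row is the pose to reach, as a shift and turn from the pose commanded when the call began, along the tool's axes at that moment; what a row does not reach only later rows make up. A row lasts 1/8 s, in which the tool goes at most 62.5 mm and 10.7 degrees, less where a joint would pass 70% of its speed; a pose out of reach is approached as far as the arm can. A call with a number of a shift or a turn outside -1 to 1 is refused whole. A call with a gripper value outside its range is refused whole. "gripper" is the closure in counts, from 0 (fully open) to 255 (shut), set as the call begins (left out, the last holds). The fingers move at their own pace and stop on an object; the grip force is fixed at half the most. Time passes only in rows, so rows that repeat a pose let the fingers close. It gives the time, the measured TCP pose, the force and the opening at its end, in the units of the state.
- read_state(): the state, without advancing time (a new reading comes with each control period).
- camera(name): name is "scene" or "top" or "wrist"; returns a dict with "color" (480x640x3 uint8, red, green, blue), "vertical_fov" (degrees; the focal length in pixels is half the picture's height over the tangent of half this angle, whatever the lens; pixels are square), "cx", "cy" (the principal point, pixels), "D" ([k1, k2, p1, p2, k3] as OpenCV has them; the pictures are not rectified), "extrinsics" (4x4, takes a point from camera to world coordinates); the wrist camera has in their place "mount" (4x4, takes a point from camera to tool coordinates, whose origin is the TCP and whose axes are the tool frame's). Camera axes: x right, y down, z forward; pixel columns grow to the right and rows downward; lengths in m; the calibration is good to about 2 mm. A picture is of the moment at which its call begins: read the wrist's pose just before it. There is no depth.
- close_job(): hands the job in, once; it reports no verdict.
Trained networks look in a picture, given as the dict that the camera call returned (one of the last four; its "shot" number tells which), for a name from the list of things; names that differ only in an ending like _2 or _b are one class to them, and where a whole thing is asked for, a point or a joint stands for the part that bears it (a point fixed in the world has none). Each returns a list of dicts, best first, with "score" (0 to 1); they miss things now and then, are a little off and sometimes report something else, mostly with a low value. They report only what shows in the picture. A call takes as long as a camera call. They do not tell look-alikes from the thing itself.
- cut_out(picture, query): "mask" (480x640 bool, what is visible of it).
- spot_point(picture, query): "position" ([x, y, z] in m, in world coordinates, good to about 4 mm: a listed point, or the origin of a listed thing).
The state is a dict: "clock": time; "joints": joint angles; "qvel": joint speeds; "effort": joint torques, N m; "tool_pos": TCP position; "tool_rot": TCP orientation; "force": force on the tool from outside, world axes, zero at the start; "ft_torque": the same for the moment, N m; "opening": finger opening in m.
Only numpy, scipy, OpenCV 4.12 (cv2) and the standard library are available. Lean on these libraries where they do the work, as an engineer would, in place of code of your own. Each camera call takes 0.05 s, during which the arm holds its last target.

### The job

Hang the green basket, which stands in the top tray, by its handle bar on the red two-prong hook and let go of it. Then peel the yellow top tray off the clinging stack by its upright ear, raising the ear's corner a few centimetres and pausing there while the opposite corner is still down in the stack, and present it: finish while holding it by the ear, level and still, with its middle over the round red mat and its underside at least 15 cm above the table. Leave the rest of the stack standing where it is, the basket on the hook and the other things undisturbed.

Things in the scene. Friction and masses are not known exactly. Their poses are not given: they have to be found in the camera images.
- basket: green open basket with packets, 75 (x) x 112 (y) mm, walls 60 high, about 0.2 kg; rigid upright bail: 8 mm legs at y = -53 and +53 mm and a 10 mm steel bar along y on top, axis 135 above the underside, so 75 above the walls. Stands in the top tray, up to 25 mm off its middle. Origin: centre of the underside
- basket_bar (a point): middle of the bar's axis, 135 mm above the basket's origin
- hookstand: fixed stand, two red 8 mm prongs at y = -28 and +28 mm. Each drops from a crossbar and 18 mm post (x +90, 228 high) to a trough at x = 0 (underside 192 high), then rises to a tip at x = -24 (top 221 high). Bring the bar in over the tips along the stand's +x, basket below the prongs, then lower it. Base plate 12 mm thick, x +15 to +115, 110 wide. Origin: on the table under the trough
- hook_seat (a point): where the middle of the hung bar's axis rests, 205 mm above the table, 2 mm in x from the stand's origin
- stack: the five grey nested trays under the top one, one loose body, 1.8 kg, 221 x 171 mm over the rims, rims up to 62 high. The top tray's underside rests 40 above the origin. Four spring cling points hold the top tray's long sides 75 mm either side of the middle; each lets go after about 3 N and a few mm of lift, all four together about 12 N. Origin: centre of the underside
- tray: yellow formed top tray, about 0.14 kg: floor 190 mm (its x) x 140 mm (its y), 4 mm thick, walls leaning outwards to a flat rim of 221 x 171 mm, rim top 30 mm above the underside. An upright ear stands on the rim at the corner at (-x, +y). Origin: centre of the underside; z is up when level
- tray_ear (a point): top middle of the ear, at (-106, +81, 72) mm in the tray's frame. The ear is a plate standing across the corner: 28 mm wide along the tray's direction (1, 1), 8 mm thick along (-1, 1), its top 42 above the rim; pinch it across its thickness from above, one finger inside the tray, one outside
- tray_near (a point): underside of the tray's floor at the ear's corner, (-95, +70, 0) mm in the tray's frame
- tray_far (a point): underside of the tray's floor at the corner opposite the ear, (+95, -70, 0) mm in the tray's frame
- mat: fixed round red mat, 180 mm across, 3 mm thick. Origin: centre of the underside
- can: bystander: red drinks can, 66 mm across, 120 high. Origin: centre of the underside
- bottle: bystander: clear bottle with a paper label, 64 mm across, 200 high. Origin: centre of the underside
- cup: bystander: white paper cup, 68 mm across, 65 high. Origin: centre of the underside
- tape: bystander: grey tape roll lying flat, 76 mm across, 25 high. Origin: centre of the underside
- carton: bystander: small cardboard carton 70 x 110 x 50 mm. Origin: centre of the underside
- marker: bystander: white marker pen with black cap, 125 mm long, lying along its y. Origin: centre of the underside
Things that resemble listed ones, but are neither listed nor needed, are in the scene too. What is shaped like the mat but purple is not meant.

How it is judged:
By the outcome, as a careful person would: the job done as asked, in the order asked, and still so for the second after the job is handed in, while the arm keeps its last pose, push and grip.
It also fails if it takes over 69 s, if anything falls off the work surface, if the arm or the gripper's body presses on something with over 40 N, if the wrist force passes 120 N, or if a joint passes its speed limit or range.

## Working session

There is one attempt and no reset: what is moved stays moved. The work goes in short steps, Python scripts to look and compute and a tool call to move; the robot and the scene stay as the last step left them, time stands still between calls to the robot, and variables do not carry over. Pictures are saved under pics/ and viewed, and the job is handed in when it is done.

Besides the shell and the picture viewer there is one more tool, called after ">>>" as name([rows], argument=value, ...), one row to a line, values as JSON. servo_tool: Moves the arm, as the interface text tells. Shifts and turns lie within -1 to 1; 1 stands for 0.4 m of shift or 30 degrees of turn. Its arguments: {"type":"object","properties":{"deltas":{"type":"array","items":{"type":"array","items":{"type":"number"}}},"gripper":{"type":"number"}},"required":["deltas"]}

```bash
mkdir -p pics; ls; cat > h.py <<'E'
import numpy as np, cv2, json
from scipy.spatial.transform import Rotation as R
from station import *
def save(n,c): cv2.imwrite(f'pics/{n}.png',c[...,::-1])
def K(p):
    f=240/np.tan(np.radians(p['vertical_fov'])/2); return np.array([[f,0,p['cx']],[0,f,p['cy']],[0,0,1.]])
def rot(q): return R.from_quat([q[1],q[2],q[3],q[0]])
def T(p,st=None):
    if 'extrinsics' in p: return np.array(p['extrinsics'])
    M=np.eye(4);M[:3,:3]=rot(st['tool_rot']).as_matrix();M[:3,3]=st['tool_pos'];return M@np.array(p['mount'])
def ray(p,uv,st=None):
    u=cv2.undistortPoints(np.array([[uv]],float),K(p),np.array(p['D']))[0,0]
    t=T(p,st); return t[:3,3],t[:3,:3]@np.array([u[0],u[1],1])
def atz(p,uv,z,st=None):
    o,d=ray(p,uv,st); return o+d*(z-o[2])/d[2]
def proj(p,P,st=None):
    t=np.linalg.inv(T(p,st)); r=cv2.Rodrigues(t[:3,:3])[0]
    return cv2.projectPoints(np.array(P,float).reshape(-1,1,3),r,t[:3,3],K(p),np.array(p['D']))[0][:,0]
def S():
    s=read_state(); print({k:np.round(s[k],3).tolist() for k in ['clock','joints','tool_pos','tool_rot','force','opening']}); return s
E
python3 - <<'E'
from h import *
s=S(); print(hold_point_z, rot(s['tool_rot']).as_matrix().round(3))
for n in ['top','scene']:
    p=camera(n); save(n+'0',p['color']); print(n,p['vertical_fov'],T(p)[:3,3])
    for q in ['basket','basket_bar','hookstand','hook_seat','stack','tray','tray_ear','tray_near','tray_far','mat','can','bottle','cup','tape','carton','marker']:
        for r in spot_point(p,q)[:3]: print(q,round(r['score'],2),np.round(r['position'],3),proj(p,r['position']).round().tolist())
E
```

```text
pics
{'clock': 0.0, 'joints': [-1.271, 0.264, -0.049, 1.259, 0.0, 1.416], 'tool_pos': [0.231, -0.471, 0.231], 'tool_rot': [0.6, 0.375, 0.6, -0.374], 'force': [-0.326, 0.265, -0.545], 'opening': 0.085}
-0.0187 [[-0.     0.898  0.439]
 [ 0.001  0.439 -0.898]
 [-1.     0.    -0.001]]
top 45.571181059360164 [ 0.22661737 -0.040759    1.61685227]
basket 0.96 [ 0.568 -0.037  0.042] [[320.0, 228.0]]
basket 0.7 [ 0.72  -0.239 -0.001] [[387.0, 179.0]]
basket_bar 0.67 [ 0.72  -0.238  0.001] [[387.0, 178.0]]
basket_bar 0.56 [ 0.565 -0.035  0.179] [[318.0, 218.0]]
hookstand 0.66 [0.505 0.368 0.001] [[181.0, 257.0]]
hook_seat 0.64 [0.501 0.37  0.205] [[160.0, 245.0]]
tray_ear 0.67 [0.486 0.081 0.112] [[276.0, 254.0]]
tray_ear 0.19 [ 0.305 -0.247 -0.004] [[397.0, 320.0]]
tray_near 0.74 [0.495 0.066 0.04 ] [[284.0, 255.0]]
tray_near 0.43 [0.502 0.367 0.005] [[181.0, 257.0]]
tray_far 0.85 [ 0.63  -0.133  0.042] [[353.0, 206.0]]
mat 0.8 [ 0.515 -0.358  0.005] [[432.0, 246.0]]
mat 0.73 [ 0.304 -0.42   0.003] [[458.0, 319.0]]
mat 0.39 [0.736 0.224 0.001] [[230.0, 178.0]]
can 0.64 [0.735 0.225 0.   ] [[2
[... 498 characters left out ...]
0.03   0.18 ] [[295.0, 255.0]]
hookstand 0.94 [ 0.501  0.368 -0.002] [[478.0, 360.0]]
hook_seat 0.91 [0.501 0.366 0.204] [[506.0, 319.0]]
tray_ear 0.89 [0.488 0.073 0.115] [[360.0, 265.0]]
tray_near 0.78 [0.493 0.064 0.039] [[353.0, 283.0]]
tray_far 0.69 [ 0.629 -0.13   0.039] [[244.0, 290.0]]
tray_far 0.57 [ 0.565 -0.03   0.045] [[299.0, 287.0]]
mat 0.7 [ 0.515 -0.356  0.003] [[198.0, 219.0]]
can 0.92 [ 0.734  0.22  -0.001] [[362.0, 422.0]]
bottle 0.64 [ 0.72  -0.239  0.001] [[182.0, 307.0]]
cup 0.83 [ 0.3   -0.248 -0.001] [[283.0, 179.0]]
tape 0.75 [ 0.371  0.128 -0.003] [[403.0, 264.0]]
carton 0.78 [ 0.319  0.228 -0.001] [[452.0, 266.0]]
marker 0.88 [ 0.365 -0.152  0.002] [[301.0, 211.0]]
```

View pics/top0.png

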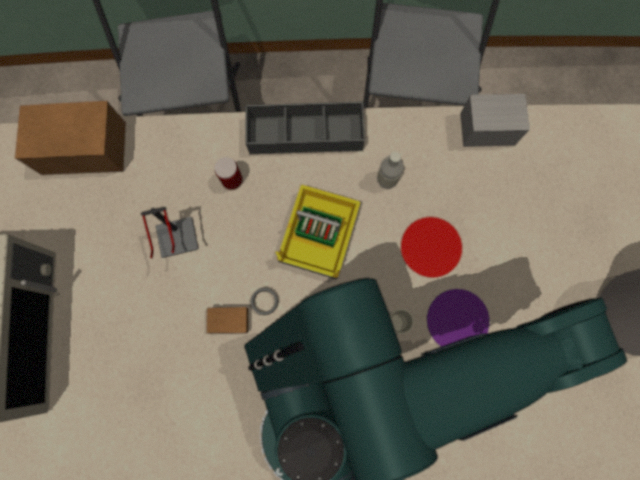

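View pics/scene0.png

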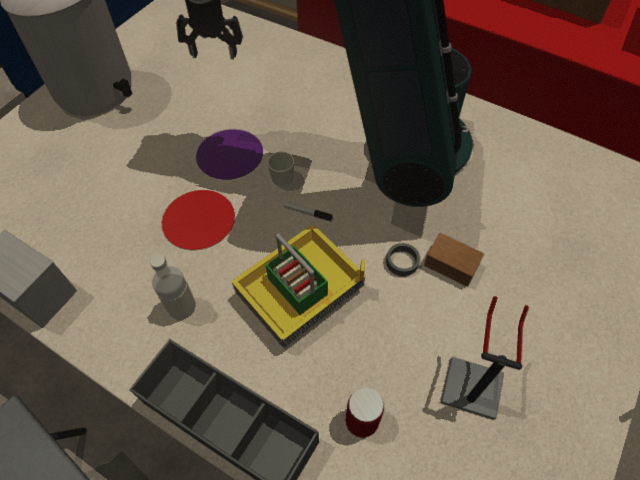

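The red mat is at top (432,246); its purple look-alike is at (458,319). The basket is the green one in the yellow tray at (320,228), and the only red-pronged hook is at (172,240). I'll crop in close to check these and get the yaws.

```bash
python3 - <<'E'
from h import *
p=camera('top');q=camera('scene')
def crop(im,x,y,w,h,f): return cv2.resize(im[y:y+h,x:x+w],None,fx=f,fy=f,interpolation=cv2.INTER_CUBIC)
a=crop(p['color'],130,190,100,80,4); b=crop(q['color'],420,280,130,150,4)
save('hk_top',a); save('hk_sc',b)
save('tr_top',crop(p['color'],265,175,110,110,5)); save('tr_sc',crop(q['color'],225,220,150,130,5))
E
```

```text
(no output)
```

View pics/hk_top.png

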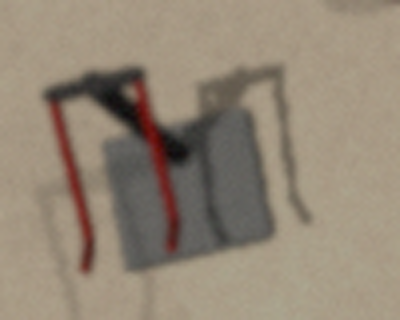

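View pics/hk_sc.png

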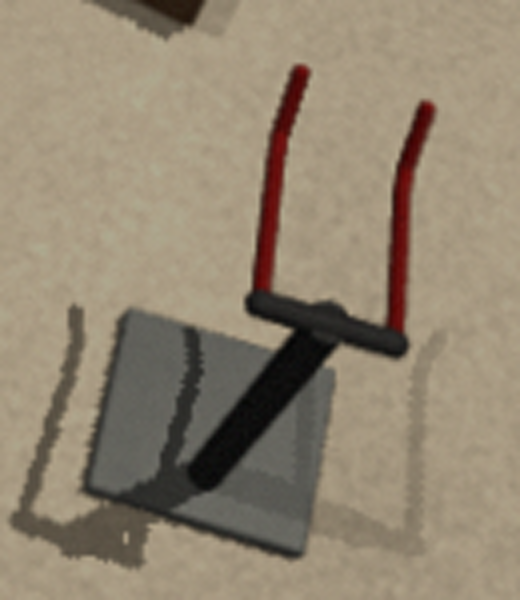

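View pics/tr_top.png

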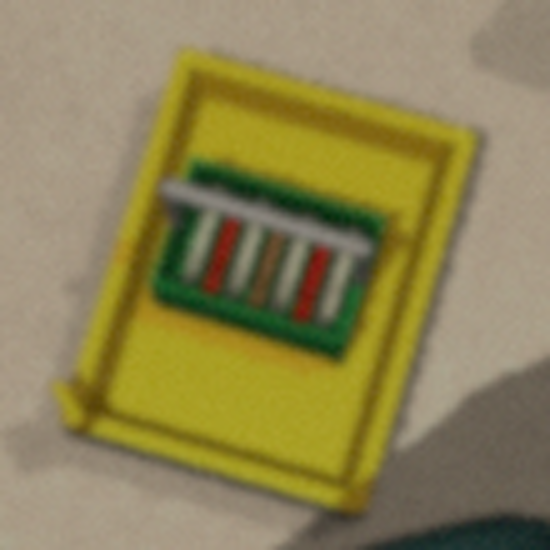

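View pics/tr_sc.png

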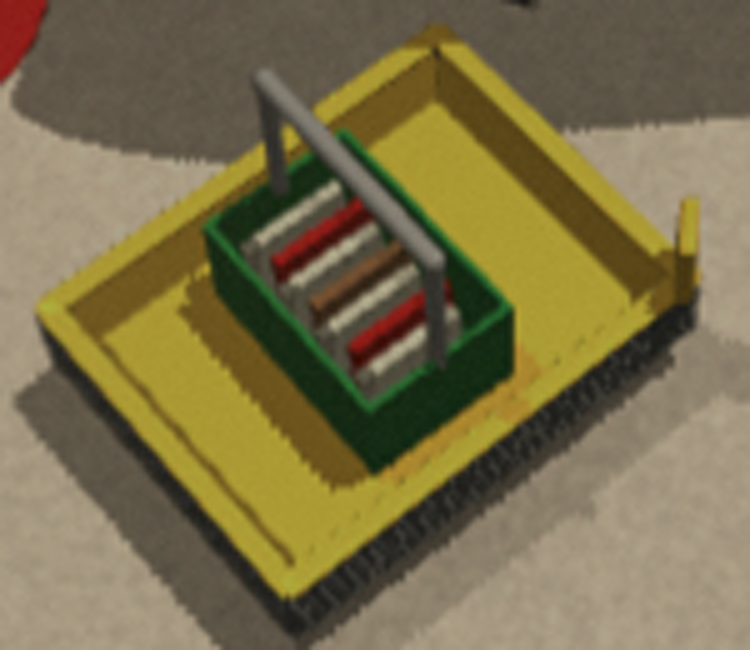

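```bash
cat > fit.py <<'E'
from h import *
from scipy.optimize import least_squares
p=camera('top');q=camera('scene')
def fit(name,obs,x0,freez=None):
    def w(v):
        c,s=np.cos(v[2]),np.sin(v[2]); z=v[3] if freez is None else freez
        return lambda P: np.array([v[0]+c*P[0]-s*P[1],v[1]+s*P[0]+c*P[1],z+P[2]])
    def f(v): return np.concatenate([proj(pic,w(v)(P))[0]-uv for pic,uv,P in obs])
    r=least_squares(f,x0); print(name,r.x.round(4),'yaw',np.degrees(r.x[2]).round(2),'res',r.fun.reshape(-1,2).round(1).tolist()); return r.x
H=[(p,(151.3,257),(-.024,.028,.217)),(p,(173.2,252.5),(-.024,-.028,.217)),(q,(495.5,297.5),(-.024,-.028,.217)),(q,(526.8,306.3),(-.024,.028,.217)),
(q,(452.5,357.5),(.015,-.055,.012)),(q,(503,373),(.015,.055,.012)),(q,(442,402.5),(.115,-.055,.012)),(q,(495,418.8),(.115,.055,.012))]
fit('hook',H,[.5,.37,-.2,0])
Tt=[(p,(302.4,185.4),(.1105,.0855,.03)),(p,(361.4,201),(.1105,-.0855,.03)),(p,(337.4,278),(-.1105,-.0855,.03)),(q,(232.6,281.6),(.1105,-.0855,.03)),(q,(283,340),(.1105,.0855,.03))]
fit('tray',Tt,[.56,-.03,-.2,.04])
B=[(p,(298,212.6),(0,.053,.135)),(p,(339.4,223.6),(0,-.053,.135)),(q,(277.4,235),(0,-.053,.135)),(q,(311.4,271),(0,.053,.135)),
(p,(304,207),(.0375,.056,.06)),(p,(342.6,218),(.0375,-.056,.06)),(p,(334,246.6),(-.0375,-.056,.06)),(p,(296,235),(-.0375,.056,.06))]
fit('basket',B,[.56,-.03,-.2,.04])
E
python3 fit.py
```

```text
hook [ 0.4983  0.367   0.2082 -0.0034] yaw 11.93 res [[-0.3, 0.2], [-0.7, -0.5], [-0.7, 1.2], [-0.6, 1.4], [-0.7, -1.5], [1.3, -1.0], [-0.7, -0.9], [1.2, 0.1]]
tray [ 0.5564 -0.0361 -0.3218  0.0315] yaw -18.44 res [[-0.5, 0.1], [-1.4, 1.3], [0.3, -0.8], [-0.2, 0.4], [-0.9, -0.7]]
basket [ 0.5616 -0.0355 -0.3201  0.0406] yaw -18.34 res [[1.3, 1.2], [-0.9, 1.6], [-0.1, 0.4], [0.4, -0.5], [-0.6, 0.2], [0.2, 0.6], [1.0, -2.1], [-0.7, -2.1]]
```

```bash
cat >> h.py <<'E'
def go(*targets):
    """targets: (x,y,z,yaw_z deg) TCP; prints units of row relative to the current pose"""
    s=S(); M=rot(s['tool_rot']).as_matrix(); yz=np.degrees(np.arctan2(M[1,2],M[0,2])); print('yaw',yz.round(2),'tilt',M[:,0].round(4))
    for t in targets:
        d=M.T@(np.array(t[:3])-s['tool_pos'])/.4; a=-((t[3]-yz+180)%360-180)/30
        print(np.append(d,a).round(3).tolist(), 'dist',np.linalg.norm(np.array(t[:3])-s['tool_pos']).round(3))
E
python3 -c "
from h import *
go((.40,-.25,.25,-38),(.566,-.033,.26,-18.3))"
```

```text
{'clock': 1.9, 'joints': [-1.271, 0.263, -0.048, 1.259, -0.0, 1.415], 'tool_pos': [0.231, -0.472, 0.231], 'tool_rot': [0.6, 0.374, 0.6, -0.374], 'force': [-0.208, 0.676, 1.172], 'opening': 0.085}
yaw -63.94 tilt [-1.e-04  0.e+00 -1.e+00]
[-0.047, 0.624, -0.312, -0.865] dist 0.28
[-0.072, 1.235, -0.617, -1.521] dist 0.553
```

>>> servo_tool([
  [-0.02,0.13,-0.06,-0.17],
  [-0.03,0.25,-0.125,-0.35],
  [-0.04,0.375,-0.19,-0.52],
  [-0.047,0.5,-0.25,-0.7],
  [-0.047,0.624,-0.312,-0.87],
])

```text
clock: 2.52
tool_pos: [0.401, -0.2485, 0.2504]
tool_rot: [0.67, 0.228, 0.669, -0.228]
force: [0.8, -1.2, 0.1]
opening: 0.0854
```

```bash
python3 -c "
from h import *
go((.566,-.033,.26,-18.3))"
```

```text
{'clock': 2.525, 'joints': [-0.728, 0.165, -0.127, 1.278, 0.0, 1.501], 'tool_pos': [0.401, -0.248, 0.25], 'tool_rot': [0.67, 0.228, 0.669, -0.228], 'force': [0.763, -1.226, 0.126], 'opening': 0.085}
yaw -37.68 tilt [ 7.e-04 -6.e-04 -1.e+00]
[-0.024, 0.678, -0.003, -0.646] dist 0.272
```

>>> servo_tool([
  [-0.01,0.14,0,-0.15],
  [-0.02,0.28,0,-0.3],
  [-0.024,0.42,0,-0.45],
  [-0.024,0.55,-0.003,-0.55],
  [-0.024,0.678,-0.003,-0.646],
  [-0.024,0.678,-0.003,-0.646],
])

```text
clock: 3.28
tool_pos: [0.5668, -0.0325, 0.259]
tool_rot: [0.698, 0.112, 0.698, -0.112]
force: [0.2, 0.5, 0.2]
opening: 0.0853
```

```bash
python3 - <<'E'
from h import *
s=S(); p=camera('wrist'); save('w1',p['color'])
print(atz(p,(320,240),.179,s), np.array(p['mount']).round(3).tolist(),p['vertical_fov'])
c,sn=np.cos(-.3201),np.sin(-.3201)
for y in(-.053,0,.053): print(proj(p,[.5616-sn*y,-.0355+c*y,.179],s).round(1))
go((.5616,-.0355,.16,-18.3))
E
```

```text
{'clock': 3.275, 'joints': [-0.201, 0.332, 0.128, 1.367, 0.0, 1.688], 'tool_pos': [0.567, -0.033, 0.259], 'tool_rot': [0.698, 0.112, 0.698, -0.112], 'force': [0.194, 0.456, 0.236], 'opening': 0.085}
[ 0.57231945 -0.02354963  0.179     ] [[-0.001, -0.268, 0.963, -0.143], [-0.001, -0.963, -0.268, 0.069], [1.0, -0.001, 0.0, 0.0], [0.0, 0.0, 0.0, 1.0]] 65.76906009624062
[[310.1 337.7]]
[[309.7 262.6]]
[[309.4 177.6]]
{'clock': 3.325, 'joints': [-0.204, 0.331, 0.126, 1.367, -0.0, 1.687], 'tool_pos': [0.566, -0.034, 0.259], 'tool_rot': [0.698, 0.113, 0.698, -0.113], 'force': [-0.182, 0.31, 0.174], 'opening': 0.085}
yaw -18.34 tilt [-7.e-04  0.e+00 -1.e+00]
[0.248, -0.007, -0.009, -0.001] dist 0.099
```

View pics/w1.png

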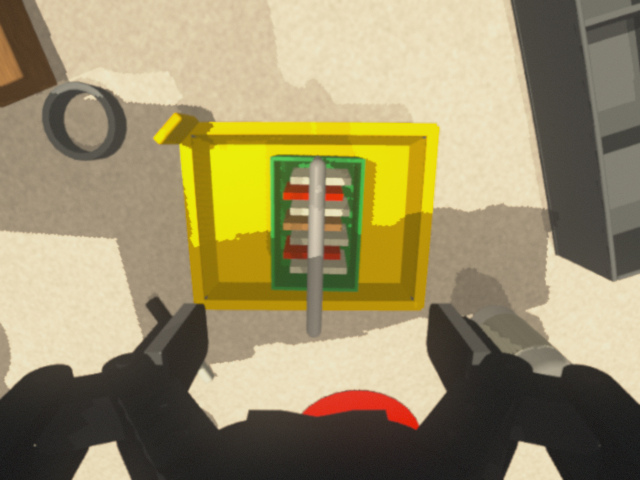

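```bash
python3 - <<'E'
from h import *
s=read_state(); p=camera('wrist')
a=atz(p,(314,334),.179,s);b=atz(p,(317.5,160),.179,s); print(a,b,(a+b)/2,np.degrees(np.arctan2(*(b-a)[1::-1]))-90, np.linalg.norm(a-b))
for uv in [(186,127),(440,127),(425,307),(196,305)]: print(atz(p,uv,.07,s))
E
```

```text
[ 0.54727012 -0.08549778  0.179     ] [0.58523639 0.02154907 0.179     ] [ 0.56625325 -0.03197435  0.179     ] -19.528053032526756 0.11358021868013757
[0.48538276 0.07942104 0.07      ]
[0.69275409 0.0104703  0.07      ]
[ 0.63959171 -0.14912937  0.07      ]
[ 0.42775589 -0.07659943  0.07      ]
```

>>> servo_tool([
  [0.08,0.003,0,0.02],
  [0.17,0.003,0,0.02],
  [0.23,0.003,0,0.02],
  [0.248,0.003,0,0.02],
  [0.248,0.003,0,0.02],
])

```text
clock: 4.0
tool_pos: [0.5656, -0.0345, 0.161]
tool_rot: [0.697, 0.117, 0.697, -0.117]
force: [-0.2, -0.1, -0.3]
opening: 0.0849
```

>>> servo_tool([
  [0,0,0,0],
  [0,0,0,0],
  [0,0,0,0],
  [0,0,0,0],
  [0,0,0,0],
  [0,0,0,0],
], gripper=255)

```text
clock: 4.75
tool_pos: [0.5659, -0.0338, 0.1607]
tool_rot: [0.697, 0.117, 0.697, -0.117]
force: [-0.8, 1.2, 5.3]
opening: 0.008
```

```bash
python3 - <<'E'
from h import *
s=S(); p=camera('wrist'); save('w2',p['color'])
E
```

```text
{'clock': 4.75, 'joints': [-0.203, 0.364, -0.093, 1.114, -0.0, 1.7], 'tool_pos': [0.566, -0.034, 0.161], 'tool_rot': [0.697, 0.117, 0.697, -0.117], 'force': [-0.802, 1.205, 5.278], 'opening': 0.008}
```

View pics/w2.png

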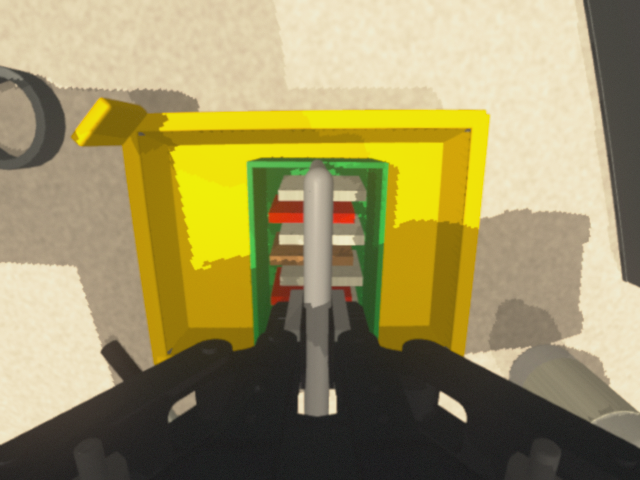

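>>> servo_tool([
  [-0.05,0,0,0],
  [-0.12,0,0,0],
  [-0.2,0,0,0],
  [-0.25,0,0,0],
  [-0.265,0,0,0],
  [-0.265,0,0,0],
])

```text
clock: 5.55
tool_pos: [0.5658, -0.0338, 0.2659]
tool_rot: [0.697, 0.117, 0.698, -0.117]
force: [-0.0, -0.6, -3.0]
opening: 0.0081
```

```bash
python3 - <<'E'
from h import *
go((.48,.155,.265,-4),(.384,.343,.265,11.9))
p=camera('scene'); save('s2',p['color'][180:460,180:600])
E
```

```text
{'clock': 5.55, 'joints': [-0.203, 0.33, 0.143, 1.384, -0.0, 1.7], 'tool_pos': [0.566, -0.034, 0.266], 'tool_rot': [0.697, 0.117, 0.698, -0.117], 'force': [-0.035, -0.576, -2.972], 'opening': 0.008}
yaw -19.06 tilt [-6.e-04  1.e-04 -1.e+00]
[0.002, 0.376, -0.357, -0.502] dist 0.207
[0.003, 0.742, -0.737, -1.032] dist 0.418
```

View pics/s2.png

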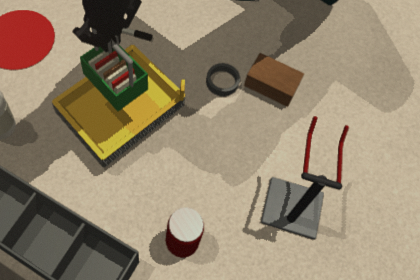

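>>> servo_tool([
  [0,0.03,-0.03,-0.04],
  [0,0.09,-0.09,-0.12],
  [0,0.16,-0.155,-0.22],
  [0,0.24,-0.23,-0.32],
  [0,0.31,-0.3,-0.42],
  [0,0.38,-0.37,-0.52],
  [0,0.45,-0.44,-0.62],
  [0,0.52,-0.51,-0.72],
  [0,0.59,-0.58,-0.82],
  [0,0.65,-0.645,-0.9],
  [0,0.7,-0.695,-0.97],
  [0,0.73,-0.725,-1.0],
  [0,0.742,-0.737,-1.0],
  [0,0.742,-0.737,-1.0],
])

```text
clock: 7.35
tool_pos: [0.3841, 0.3428, 0.2663]
tool_rot: [0.704, -0.067, 0.704, 0.067]
force: [-0.0, -0.3, -2.4]
opening: 0.0078
```

```bash
python3 - <<'E'
from h import *
s=S(); p=camera('wrist'); save('w3',p['color'])
q=camera('scene'); save('s3',cv2.resize(q['color'][200:440,360:600],None,fx=2.4,fy=2.4,interpolation=cv2.INTER_CUBIC))
for n,P in dict(tipL=(-.024,.028,.221),tipR=(-.024,-.028,.221)).items():
    c,sn=np.cos(.2082),np.sin(.2082); print(n,proj(p,[.5+c*P[0]-sn*P[1],.367+sn*P[0]+c*P[1],P[2]],s))
E
```

```text
{'clock': 7.35, 'joints': [0.57, 0.238, 0.011, 1.345, -0.0, 1.95], 'tool_pos': [0.384, 0.343, 0.266], 'tool_rot': [0.704, -0.067, 0.704, 0.067], 'force': [-0.017, -0.336, -2.411], 'opening': 0.008}
tipL [[495.19291404 220.56911132]]
tipR [[483.97736675 318.21075194]]
```

View pics/w3.png

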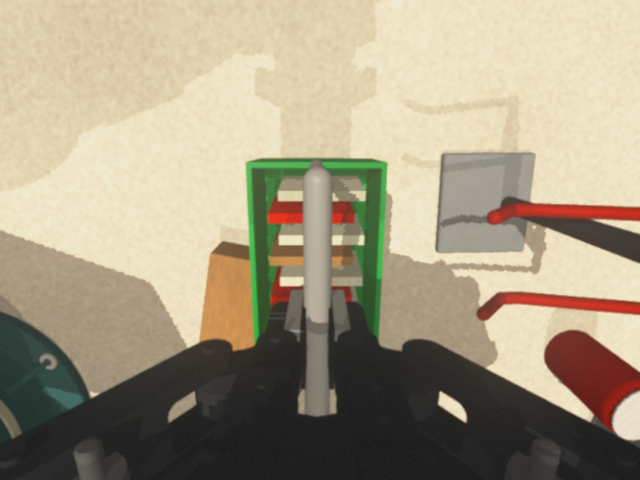

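View pics/s3.png

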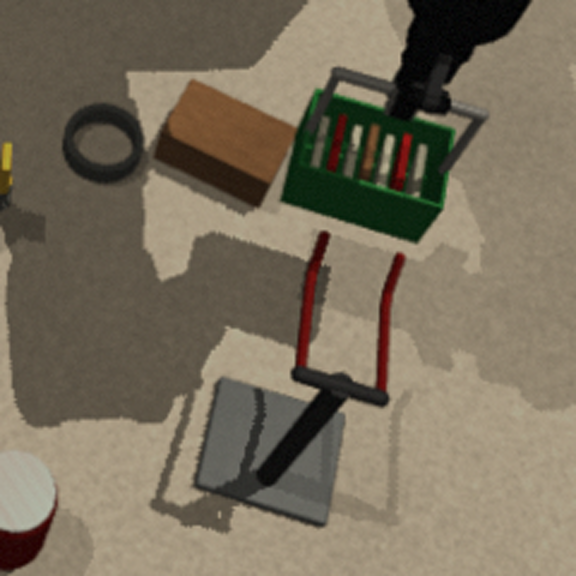

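```bash
python3 - <<'E'
from h import *
go((.384,.343,.231,11.9),(.503,.369,.231,11.9),(.503,.369,.186,11.9))
E
```

```text
{'clock': 7.45, 'joints': [0.569, 0.237, 0.011, 1.345, -0.0, 1.95], 'tool_pos': [0.384, 0.342, 0.266], 'tool_rot': [0.704, -0.067, 0.704, 0.067], 'force': [0.035, -0.549, -2.312], 'opening': 0.008}
yaw 10.88 tilt [ 1.e-04 -2.e-04 -1.e+00]
[0.089, 0.002, -0.001, -0.034] dist 0.035
[0.089, 0.009, 0.304, -0.034] dist 0.127
[0.201, 0.009, 0.304, -0.034] dist 0.146
```

>>> servo_tool([
  [0.04,0,0,-0.034],
  [0.085,0.002,0.01,-0.034],
  [0.087,0.004,0.04,-0.034],
  [0.087,0.005,0.1,-0.034],
  [0.087,0.006,0.16,-0.034],
  [0.087,0.007,0.22,-0.034],
  [0.087,0.009,0.27,-0.034],
  [0.087,0.009,0.3,-0.034],
  [0.087,0.009,0.304,-0.034],
  [0.087,0.009,0.304,-0.034],
])

```text
clock: 8.7
tool_pos: [0.5026, 0.3694, 0.2319]
tool_rot: [0.703, -0.074, 0.703, 0.074]
force: [0.6, 0.4, -2.3]
opening: 0.0077
```

```bash
python3 - <<'E'
from h import *
s=S(); p=camera('wrist'); save('w4',p['color'])
q=camera('scene'); save('s4',cv2.resize(q['color'][200:440,360:600],None,fx=2.4,fy=2.4,interpolation=cv2.INTER_CUBIC))
E
```

```text
{'clock': 8.7, 'joints': [0.503, 0.438, 0.222, 1.355, 0.0, 1.865], 'tool_pos': [0.503, 0.369, 0.232], 'tool_rot': [0.703, -0.074, 0.703, 0.074], 'force': [0.647, 0.385, -2.328], 'opening': 0.008}
```

View pics/w4.png

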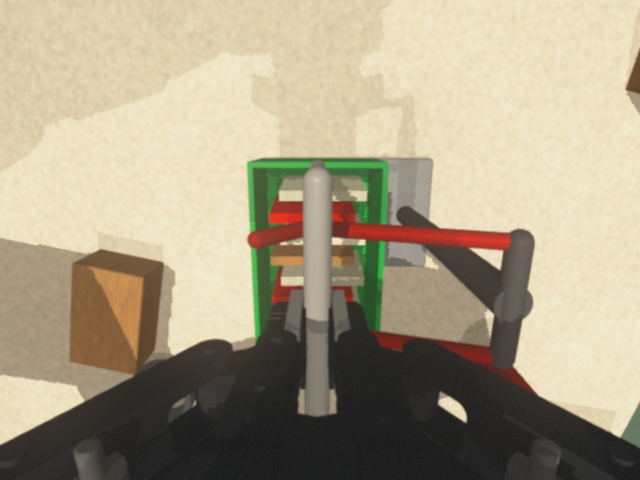

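View pics/s4.png

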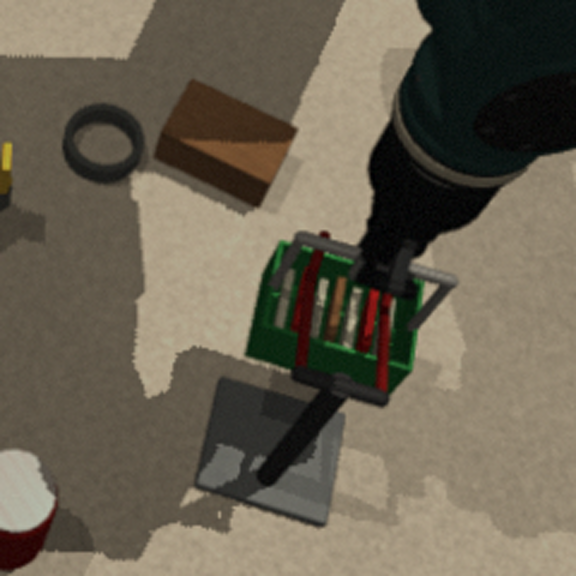

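>>> servo_tool([
  [0.02,0,0,0],
  [0.045,0,0,0],
  [0.07,0,0,0],
  [0.09,0,0,0],
  [0.102,0,0,0],
  [0.108,0,0,0],
  [0.108,0,0,0],
])

```text
clock: 9.68
tool_pos: [0.5029, 0.3696, 0.1885]
tool_rot: [0.703, -0.074, 0.703, 0.074]
force: [-0.1, -0.6, -2.0]
opening: 0.0077
```

>>> servo_tool([
  [0.004,0,0,0],
  [0.008,0,0,0],
  [0.011,0,0,0],
  [0.011,0,0,0],
])

```text
clock: 10.18
tool_pos: [0.5031, 0.3698, 0.1858]
tool_rot: [0.704, -0.073, 0.702, 0.074]
force: [-4.3, -3.0, 14.9]
opening: 0.0076
```

```bash
python3 - <<'E'
from h import *
s=S(); p=camera('wrist'); save('w5',p['color'])
E
```

```text
{'clock': 10.175, 'joints': [0.503, 0.448, 0.115, 1.235, -0.0, 1.865], 'tool_pos': [0.503, 0.37, 0.186], 'tool_rot': [0.704, -0.073, 0.702, 0.074], 'force': [-4.255, -3.004, 14.926], 'opening': 0.008}
```

View pics/w5.png

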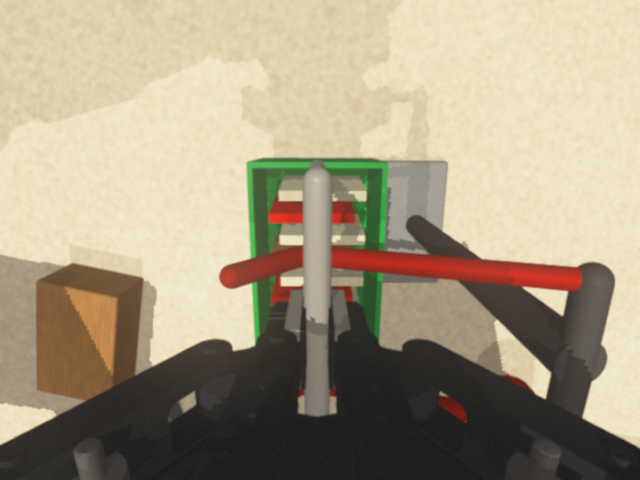

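>>> servo_tool([
  [-0.002,0,0,0],
  [-0.002,0,0,0],
  [-0.002,0,0,0],
  [-0.002,0,0,0],
], gripper=140)

```text
clock: 10.72
tool_pos: [0.5029, 0.3695, 0.1847]
tool_rot: [0.703, -0.074, 0.703, 0.074]
force: [0.3, 0.6, 0.1]
opening: 0.0389
```

```bash
python3 - <<'E'
from h import *
s=S(); p=camera('wrist'); save('w6',p['color'])
q=camera('scene'); save('s6',cv2.resize(q['color'][200:440,360:600],None,fx=2.4,fy=2.4,interpolation=cv2.INTER_CUBIC))
E
```

```text
{'clock': 10.725, 'joints': [0.503, 0.45, 0.115, 1.236, -0.0, 1.865], 'tool_pos': [0.503, 0.37, 0.185], 'tool_rot': [0.703, -0.074, 0.703, 0.074], 'force': [0.259, 0.598, 0.079], 'opening': 0.039}
```

View pics/w6.png

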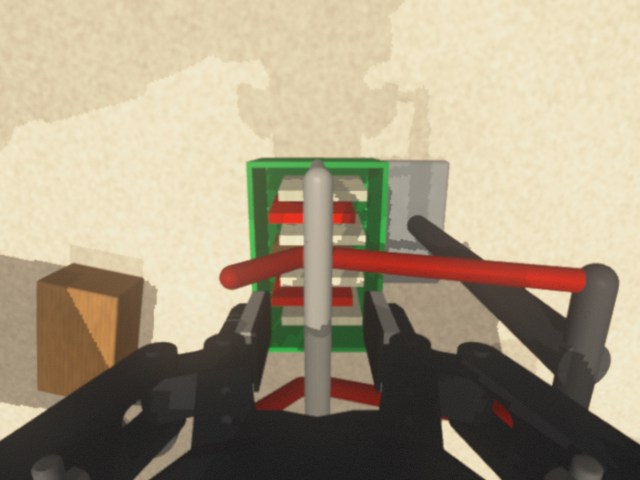

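View pics/s6.png

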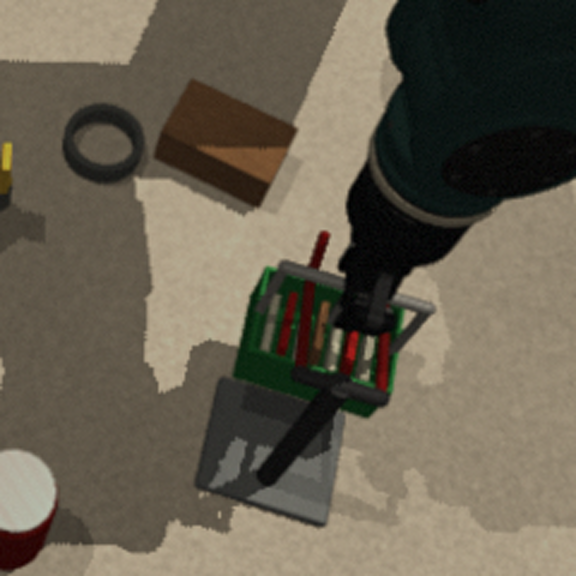

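Basket hangs on both prongs (red prongs pass under the bar at rows 255 and 385 of the wrist image). Retreat upward.

>>> servo_tool([
  [-0.04,0,0,0],
  [-0.1,0,0,0],
  [-0.2,0,0,0],
  [-0.3,0,0,0],
  [-0.3,0,0,0.1],
])

```text
clock: 11.45
tool_pos: [0.5036, 0.37, 0.3078]
tool_rot: [0.706, -0.054, 0.703, 0.056]
force: [-0.5, -0.3, -0.7]
opening: 0.0384
```

```bash
python3 - <<'E'
from h import *
go((.4867,.0766,.2,-17))
q=camera('scene'); save('s7',cv2.resize(q['color'][200:440,360:600],None,fx=2.4,fy=2.4,interpolation=cv2.INTER_CUBIC))
E
```

```text
{'clock': 11.45, 'joints': [0.503, 0.44, 0.429, 1.556, 0.0, 1.919], 'tool_pos': [0.504, 0.37, 0.308], 'tool_rot': [0.706, -0.054, 0.703, 0.056], 'force': [-0.546, -0.281, -0.683], 'opening': 0.038}
yaw 8.91 tilt [ 0.004   0.0022 -1.    ]
[0.268, -0.719, -0.157, 0.864] dist 0.313
```

View pics/s7.png

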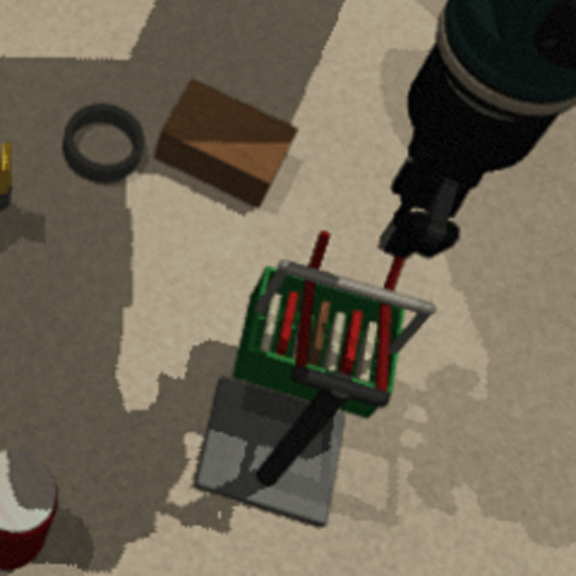

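>>> servo_tool([
  [0,-0.08,-0.015,0.12],
  [0,-0.2,-0.04,0.3],
  [0,-0.33,-0.07,0.5],
  [0.05,-0.46,-0.1,0.68],
  [0.12,-0.58,-0.13,0.85],
  [0.19,-0.67,-0.15,0.95],
  [0.24,-0.715,-0.157,1.0],
  [0.25,-0.719,-0.157,1.0],
], gripper=60)

```text
clock: 12.5
tool_pos: [0.4848, 0.0749, 0.2038]
tool_rot: [0.694, 0.129, 0.696, -0.13]
force: [0.6, 0.7, 0.3]
opening: 0.0652
```

>>> servo_tool([
  [0,0,0,0.3],
  [0,0,0,0.6],
  [0,0,0,0.9],
  [0,0,0,1.0],
  [0,0,0,1.0],
])

```text
clock: 13.12
tool_pos: [0.4858, 0.0765, 0.2053]
tool_rot: [0.639, 0.304, 0.638, -0.304]
force: [-0.1, 0.0, 0.3]
opening: 0.0655
```

```bash
python3 - <<'E'
from h import *
go((.4867,.0766,.2,-63.6))
s=read_state();p=camera('wrist'); save('w7',p['color'])
c,sn=np.cos(np.radians(-18.6)),np.sin(np.radians(-18.6))
for P in [(-.106,.081,.072),(-.106+.01,.081+.01,.072),(-.106-.01,.081-.01,.072),(-.1105,-.0855,.03),(.1105,.0855,.03)]: print(P,proj(p,[.5614+c*P[0]-sn*P[1],-.034+sn*P[0]+c*P[1],.04+P[2]],s).round(1))
E
```

```text
{'clock': 13.125, 'joints': [-0.01, 0.216, -0.185, 1.17, 0.0, 2.45], 'tool_pos': [0.486, 0.076, 0.205], 'tool_rot': [0.639, 0.304, 0.638, -0.304], 'force': [-0.066, 0.018, 0.319], 'opening': 0.065}
yaw -50.92 tilt [ 5.e-04  1.e-04 -1.e+00]
[0.013, 0.002, 0.001, 0.423] dist 0.005
(-0.106, 0.081, 0.072) [[317.5 249. ]]
(-0.096, 0.091, 0.072) [[322.3 228.7]]
(-0.11599999999999999, 0.07100000000000001, 0.072) [[312.9 268.8]]
(-0.1105, -0.0855, 0.03) [[414.  391.6]]
(0.1105, 0.0855, 0.03) [[572.   70.3]]
```

View pics/w7.png

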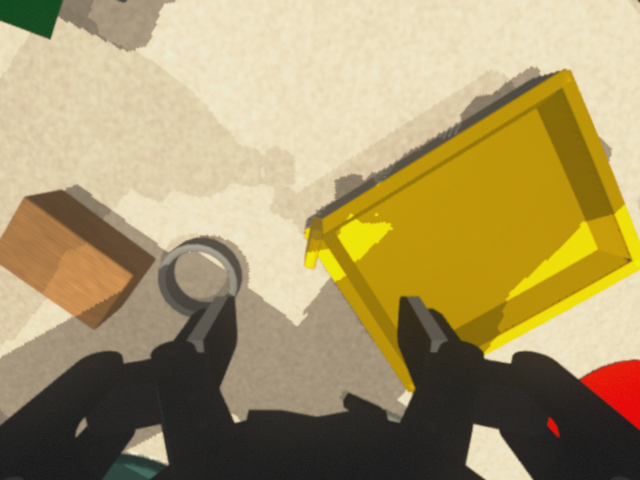

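>>> servo_tool([
  [0,0.002,0.001,0.25],
  [0.02,0.002,0.001,0.423],
  [0.02,0.002,0.001,0.423],
  [0.02,0.002,0.001,0.423],
])

```text
clock: 13.68
tool_pos: [0.4865, 0.076, 0.1972]
tool_rot: [0.601, 0.372, 0.601, -0.372]
force: [-0.1, -0.1, 0.2]
opening: 0.0651
```

```bash
python3 - <<'E'
from h import *
go((.4867,.0766,.08,-63.6))
s=read_state();p=camera('wrist'); save('w8',cv2.resize(p['color'][160:340,220:420],None,fx=4,fy=4,interpolation=cv2.INTER_CUBIC)[:600])
c,sn=np.cos(np.radians(-18.6)),np.sin(np.radians(-18.6))
for P in [(-.106,.081,.072),(-.106+.01,.081+.01,.072),(-.106-.01,.081-.01,.072)]: print(P,((proj(p,[.5614+c*P[0]-sn*P[1],-.034+sn*P[0]+c*P[1],.04+P[2]],s)-[220,160])*4).round(1))
for r in spot_point(p,'tray_ear')[:2]: print(r)
E
```

```text
{'clock': 13.675, 'joints': [-0.011, 0.221, -0.2, 1.149, 0.0, 2.67], 'tool_pos': [0.487, 0.076, 0.197], 'tool_rot': [0.601, 0.372, 0.601, -0.372], 'force': [-0.133, -0.077, 0.223], 'opening': 0.065}
yaw -63.56 tilt [ 2.e-04  0.e+00 -1.e+00]
[0.293, 0.001, -0.001, 0.001] dist 0.117
(-0.106, 0.081, 0.072) [[386.2 372.2]]
(-0.096, 0.091, 0.072) [[386.2 286.2]]
(-0.11599999999999999, 0.07100000000000001, 0.072) [[386.2 455.5]]
{'position': [0.4859, 0.0806, 0.1144], 'score': 0.74}
```

View pics/w8.png

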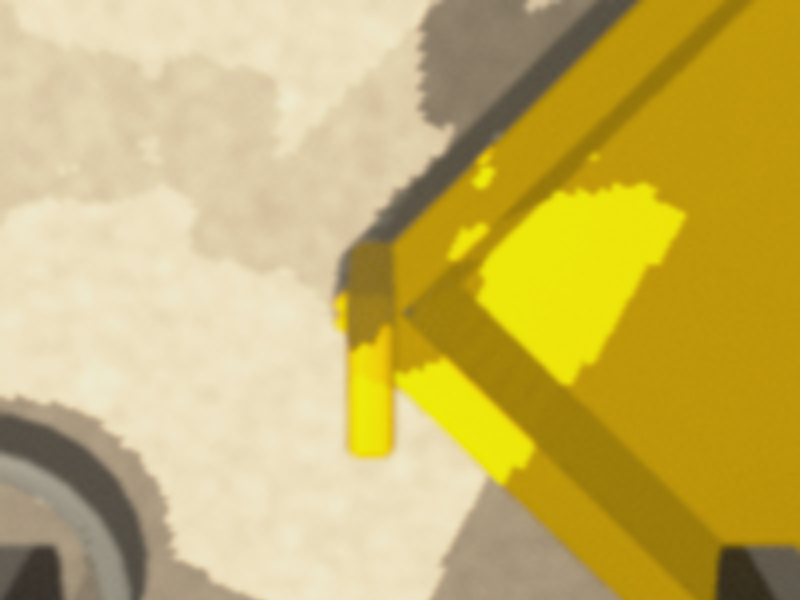

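>>> servo_tool([
  [0.1,0.001,-0.007,0],
  [0.2,0.001,-0.007,0],
  [0.27,0.001,-0.007,0],
  [0.29,0.001,-0.007,0],
  [0.29,0.001,-0.007,0],
])

```text
clock: 14.4
tool_pos: [0.4858, 0.0786, 0.0813]
tool_rot: [0.601, 0.373, 0.601, -0.373]
force: [-0.7, -0.2, 1.2]
opening: 0.0653
```

>>> servo_tool([
  [0,0,0,0],
  [0,0,0,0],
  [0,0,0,0],
  [0,0,0,0],
  [0,0,0,0],
  [0,0,0,0],
], gripper=255)

```text
clock: 15.15
tool_pos: [0.4859, 0.0786, 0.0813]
tool_rot: [0.601, 0.373, 0.6, -0.373]
force: [-0.6, 0.8, 5.9]
opening: 0.0071
```

```bash
python3 - <<'E'
from h import *
s=S();p=camera('wrist'); save('w9',p['color'])
q=camera('scene'); save('s9',cv2.resize(q['color'][160:400,200:500],None,fx=2.4,fy=2.4,interpolation=cv2.INTER_CUBIC))
E
```

```text
{'clock': 15.15, 'joints': [-0.005, 0.306, -0.421, 0.843, 0.0, 2.678], 'tool_pos': [0.486, 0.079, 0.081], 'tool_rot': [0.601, 0.373, 0.6, -0.373], 'force': [-0.58, 0.759, 5.943], 'opening': 0.007}
```

View pics/w9.png

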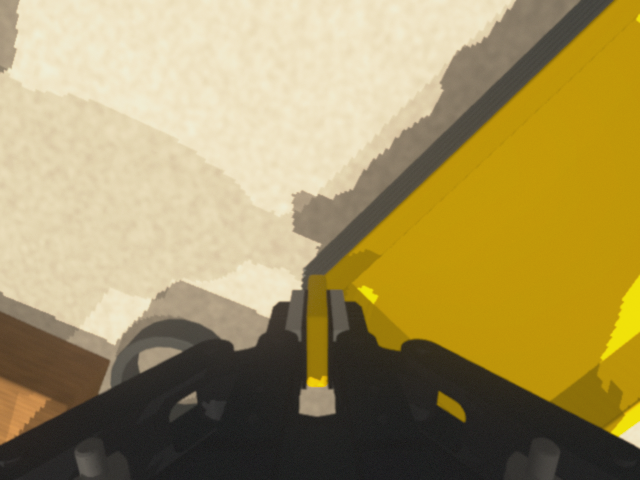

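View pics/s9.png

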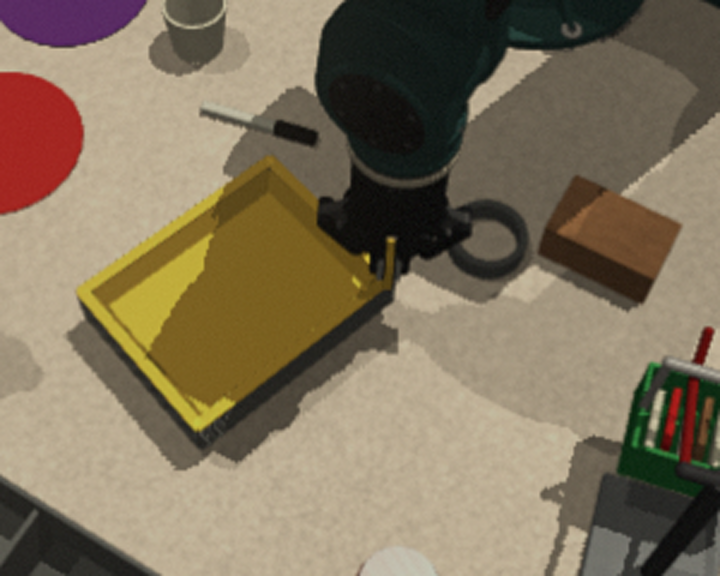

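>>> servo_tool([
  [-0.003,0,0,0],
  [-0.006,0,0,0],
  [-0.009,0,0,0],
  [-0.012,0,0,0],
  [-0.015,0,0.001,0],
  [-0.018,0,0.001,0],
  [-0.018,0,0.001,0],
])

```text
clock: 16.12
tool_pos: [0.4856, 0.0783, 0.0881]
tool_rot: [0.6, 0.373, 0.601, -0.373]
force: [0.1, 0.0, -6.5]
opening: 0.0069
```

```bash
cat > look.py <<'E'
from h import *
import sys
n=sys.argv[1]
s=S();print(np.round(s['ft_torque'],2))
p=camera('wrist'); save('w'+n,p['color'])
q=camera('scene'); save('s'+n,cv2.resize(q['color'][190:390,200:420],None,fx=3,fy=3,interpolation=cv2.INTER_CUBIC))
E
python3 look.py 10
```

```text
{'clock': 16.125, 'joints': [-0.006, 0.3, -0.409, 0.862, 0.0, 2.677], 'tool_pos': [0.486, 0.078, 0.088], 'tool_rot': [0.6, 0.373, 0.601, -0.373], 'force': [0.07, 0.049, -6.503], 'opening': 0.007}
[1.02 0.72 0.04]
```

View pics/s10.png

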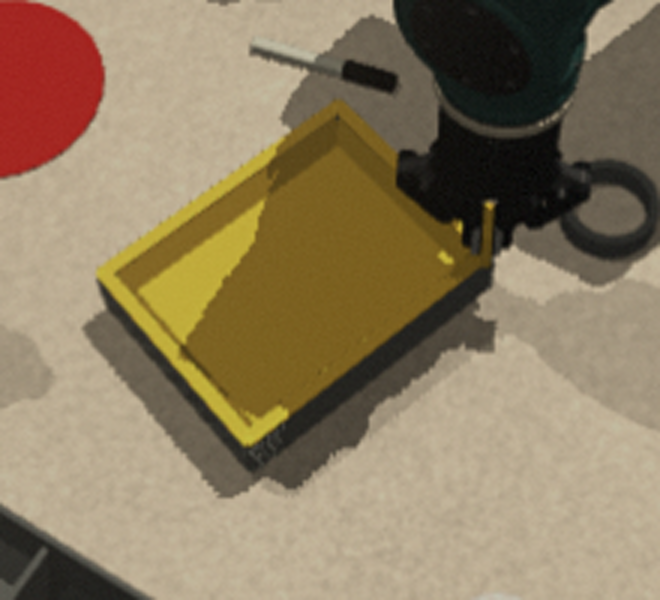

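View pics/w10.png

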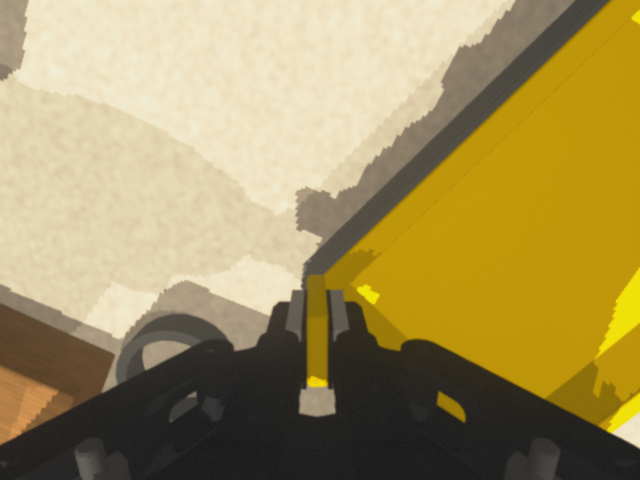

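>>> servo_tool([
  [-0.004,0,0.001,0],
  [-0.008,0,0.001,0],
  [-0.012,0,0.002,0],
  [-0.016,0,0.003,0],
  [-0.02,0,0.004,0],
  [-0.02,0,0.004,0],
])

```text
clock: 16.98
tool_pos: [0.4867, 0.0767, 0.0963]
tool_rot: [0.601, 0.373, 0.6, -0.373]
force: [0.2, 0.7, -0.3]
opening: 0.0072
```

```bash
python3 look.py 11
```

```text
{'clock': 16.975, 'joints': [-0.009, 0.293, -0.394, 0.883, -0.0, 2.674], 'tool_pos': [0.487, 0.077, 0.096], 'tool_rot': [0.601, 0.373, 0.6, -0.373], 'force': [0.181, 0.667, -0.311], 'opening': 0.007}
[0.15 0.11 0.01]
```

View pics/s11.png

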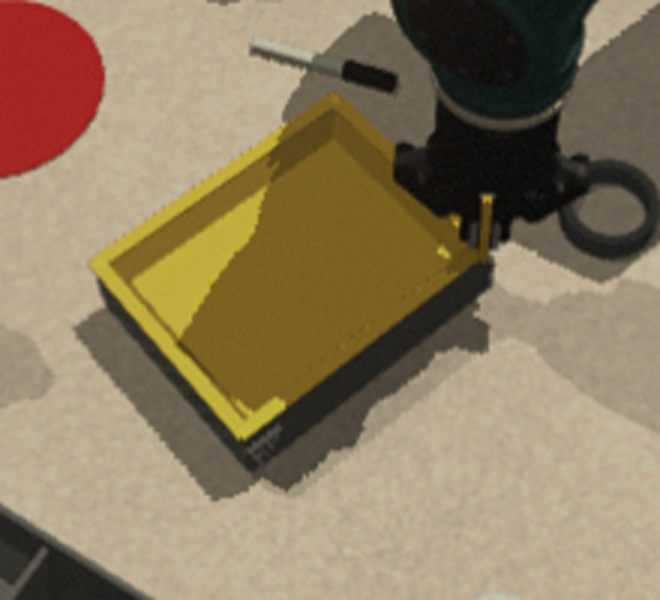

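View pics/w11.png

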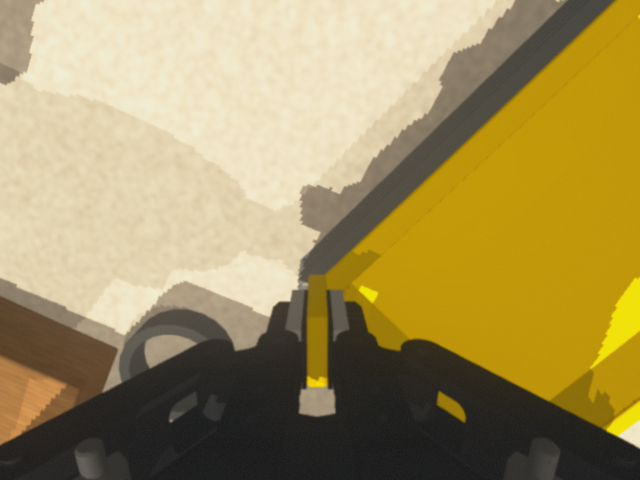

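The deep pinch lifted the tray level: the force fell to about its weight (moment 0.19 Nm), so it isn't peeling. I'll seat it again and re-pinch only the top few mm of the ear. That weaker hold lets the tray tilt against the cling.

>>> servo_tool([
  [0.008,0,-0.001,0],
  [0.016,0,-0.002,0],
  [0.024,0,-0.004,0],
  [0.03,0,-0.005,0],
  [0.034,0,-0.005,0],
  [0.038,0,-0.005,0],
  [0.038,0,-0.005,0],
])

```text
clock: 17.95
tool_pos: [0.4856, 0.0788, 0.0811]
tool_rot: [0.601, 0.373, 0.6, -0.373]
force: [-4.3, 6.6, 8.8]
opening: 0.0069
```

```bash
python3 look.py 12
```

```text
{'clock': 17.95, 'joints': [-0.005, 0.306, -0.422, 0.842, -0.0, 2.678], 'tool_pos': [0.486, 0.079, 0.081], 'tool_rot': [0.601, 0.373, 0.6, -0.373], 'force': [-4.334, 6.566, 8.764], 'opening': 0.007}
[-0.68 -0.06  0.11]
```

View pics/s12.png

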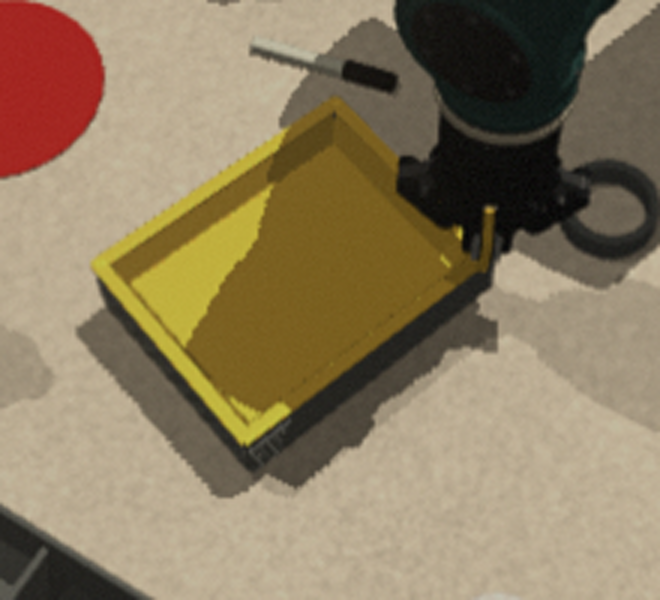

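>>> servo_tool([
  [0,0,0,0],
  [0,0,0,0],
  [0,0,0,0],
  [0,0,0,0],
], gripper=150)

```text
clock: 18.55
tool_pos: [0.4856, 0.0785, 0.0808]
tool_rot: [0.6, 0.373, 0.601, -0.373]
force: [-1.0, 0.1, -1.0]
opening: 0.0349
```

```bash
python3 look.py 13
```

```text
{'clock': 18.55, 'joints': [-0.005, 0.307, -0.422, 0.842, -0.0, 2.678], 'tool_pos': [0.486, 0.079, 0.081], 'tool_rot': [0.6, 0.373, 0.601, -0.373], 'force': [-0.958, 0.063, -0.992], 'opening': 0.035}
[0.   0.02 0.03]
```

View pics/s13.png

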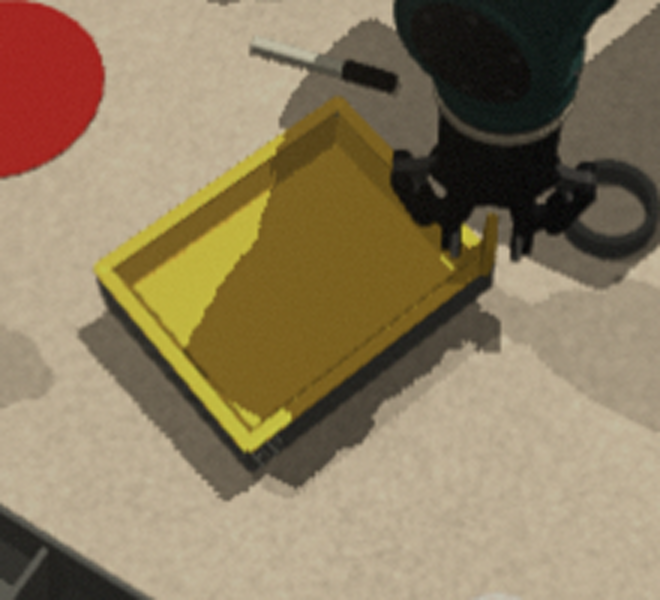

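```bash
python3 - <<'E'
import cv2,numpy as np
a=cv2.imread('pics/scene0.png')[225:355,220:380]; b=cv2.imread('pics/s13.png'); b=cv2.resize(b,(220,200),interpolation=cv2.INTER_AREA)[35:165,20:180]
cv2.imwrite('pics/cmp.png',cv2.resize(np.hstack([a,b]),None,fx=2.5,fy=4,interpolation=cv2.INTER_CUBIC))
E
```

```text
(no output)
```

View pics/cmp.png

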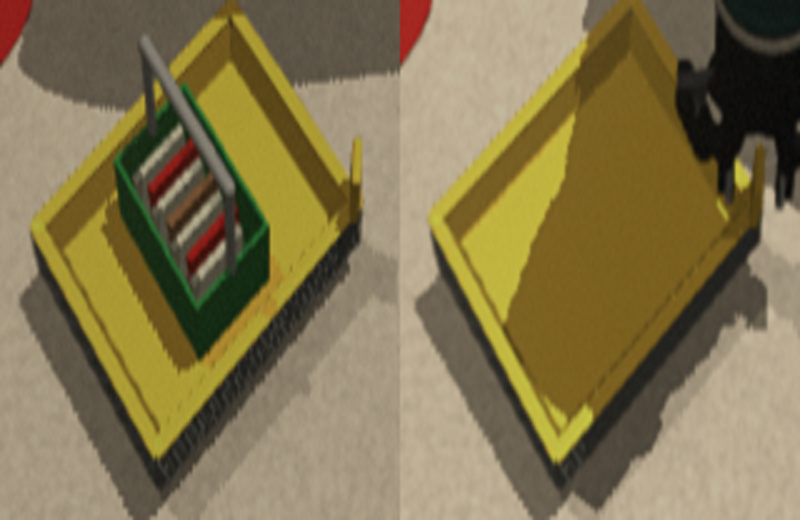

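```bash
python3 - <<'E'
from h import *
q=camera('scene')['color']; save('scene13',q)
t=camera('top')['color']; save('top13',t)
def z(im,x,y,w,h,f): return cv2.resize(im[y:y+h,x:x+w],None,fx=f,fy=f,interpolation=cv2.INTER_CUBIC)
a=cv2.imread('pics/scene0.png')[...,::-1]
save('cmpS',np.vstack([np.hstack([z(a,225,265,40,40,7),z(q,225,265,40,40,7)]),np.hstack([z(a,260,315,40,40,7),z(q,260,315,40,40,7)])]))
a=cv2.imread('pics/top0.png')[...,::-1]
save('cmpT',np.hstack([z(a,270,175,100,110,4),z(t,270,175,100,110,4)]))
E
```

```text
(no output)
```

View pics/cmpS.png

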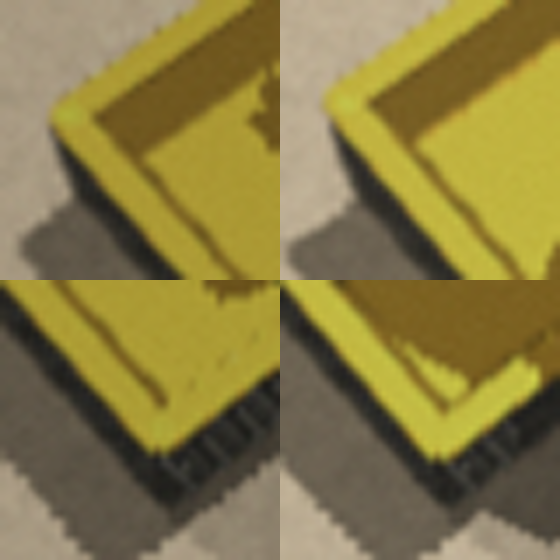

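View pics/cmpT.png

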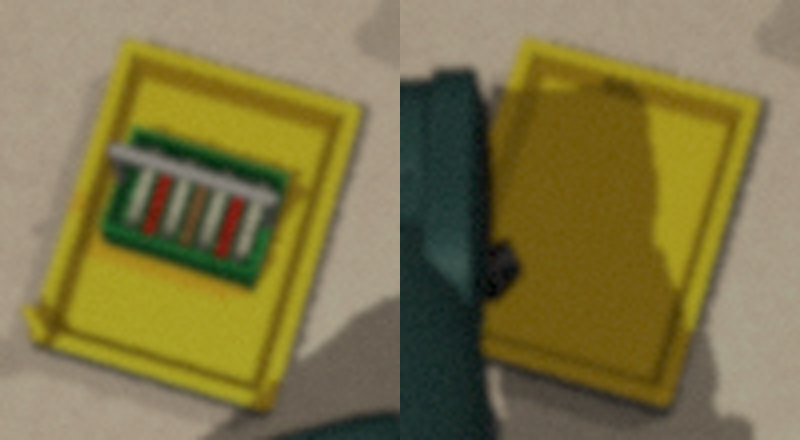

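>>> servo_tool([
  [-0.02,0,0,0],
  [-0.045,0,0,0],
  [-0.056,0,0,0],
  [-0.056,0,0,0],
])

```text
clock: 19.25
tool_pos: [0.4858, 0.0786, 0.1037]
tool_rot: [0.601, 0.373, 0.6, -0.373]
force: [0.3, 0.0, -0.5]
opening: 0.0347
```

```bash
python3 look.py 14
```

```text
{'clock': 19.25, 'joints': [-0.005, 0.285, -0.383, 0.902, 0.0, 2.678], 'tool_pos': [0.486, 0.079, 0.104], 'tool_rot': [0.601, 0.373, 0.6, -0.373], 'force': [0.328, 0.035, -0.498], 'opening': 0.035}
[-0.04  0.01 -0.  ]
```

View pics/w14.png

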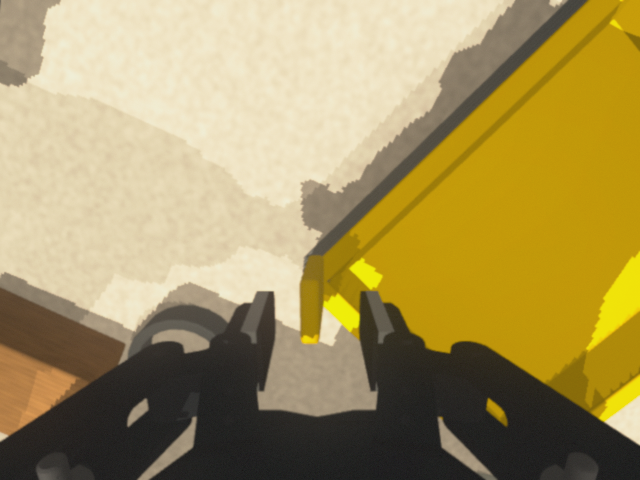

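View pics/s14.png

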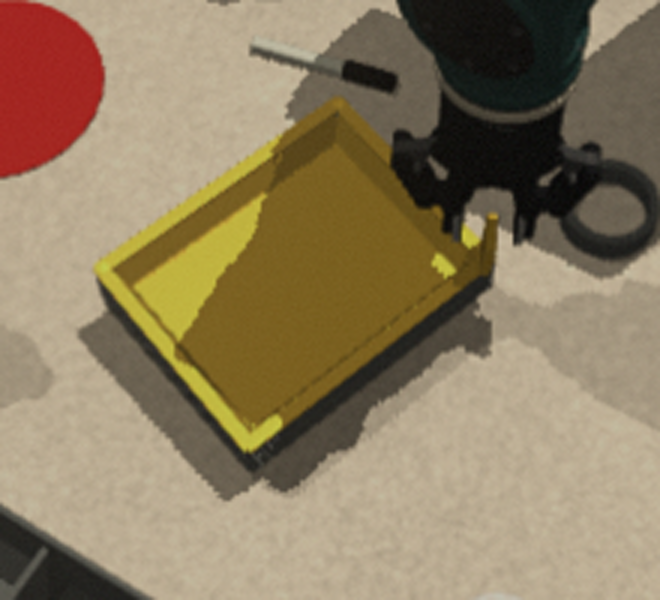

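>>> servo_tool([
  [0,0,0,0],
  [0,0,0,0],
  [0,0,0,0],
  [0,0,0,0],
  [0,0,0,0],
], gripper=255)

```text
clock: 19.98
tool_pos: [0.4848, 0.0792, 0.1031]
tool_rot: [0.6, 0.373, 0.601, -0.373]
force: [-4.4, 4.8, 3.8]
opening: 0.0059
```

```bash
python3 look.py 15
```

```text
{'clock': 19.975, 'joints': [-0.005, 0.285, -0.384, 0.903, 0.001, 2.678], 'tool_pos': [0.485, 0.079, 0.103], 'tool_rot': [0.6, 0.373, 0.601, -0.373], 'force': [-4.433, 4.802, 3.758], 'opening': 0.006}
[0.9  0.72 0.09]
```

View pics/w15.png

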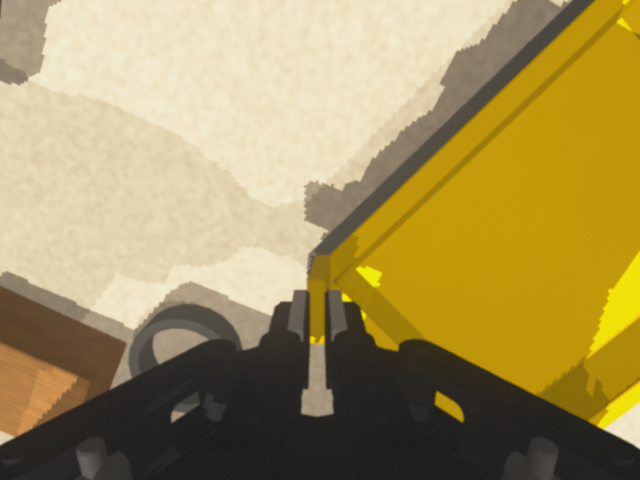

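View pics/s15.png

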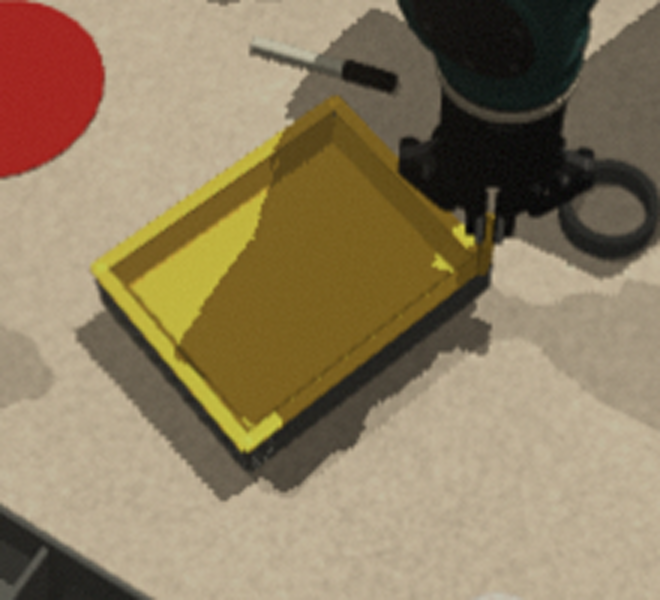

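>>> servo_tool([
  [-0.003,0,0,0],
  [-0.006,0,0,0],
  [-0.009,0,0,0],
  [-0.012,0,0,0],
  [-0.015,0,0,0],
  [-0.018,0,0,0],
])

```text
clock: 20.82
tool_pos: [0.4858, 0.0783, 0.1106]
tool_rot: [0.601, 0.373, 0.6, -0.374]
force: [-0.8, -1.8, -1.5]
opening: 0.0055
```

```bash
python3 look.py 16
```

```text
{'clock': 20.825, 'joints': [-0.006, 0.279, -0.371, 0.921, -0.001, 2.678], 'tool_pos': [0.486, 0.078, 0.111], 'tool_rot': [0.601, 0.373, 0.6, -0.374], 'force': [-0.783, -1.823, -1.452], 'opening': 0.005}
[-0.26  0.18 -0.  ]
```

View pics/s16.png

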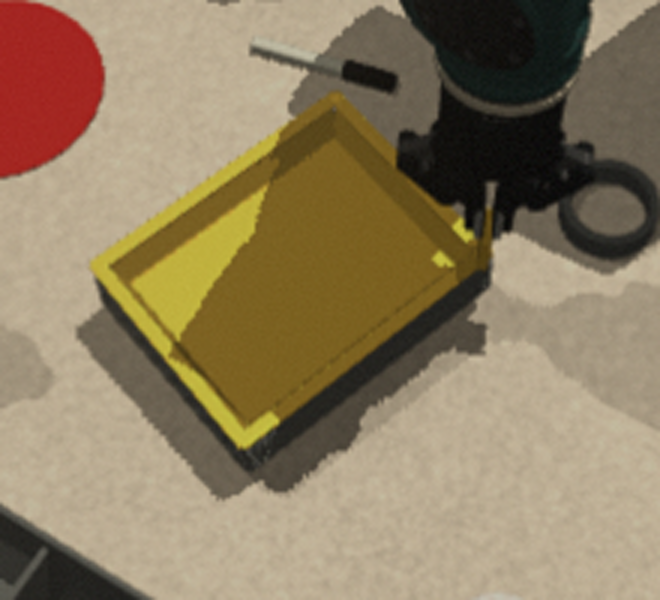

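>>> servo_tool([
  [-0.005,0,0.001,0],
  [-0.01,0,0.002,0],
  [-0.015,0,0.003,0],
  [-0.02,0,0.005,0],
  [-0.025,0,0.007,0],
  [-0.025,0,0.007,0],
])

```text
clock: 21.68
tool_pos: [0.487, 0.0761, 0.1206]
tool_rot: [0.601, 0.373, 0.6, -0.373]
force: [0.3, 0.5, -0.9]
opening: 0.0057
```

```bash
python3 look.py 17
```

```text
{'clock': 21.675, 'joints': [-0.011, 0.272, -0.351, 0.948, 0.0, 2.673], 'tool_pos': [0.487, 0.076, 0.121], 'tool_rot': [0.601, 0.373, 0.6, -0.373], 'force': [0.275, 0.518, -0.901], 'opening': 0.006}
[ 0.16  0.12 -0.01]
```

View pics/s17.png

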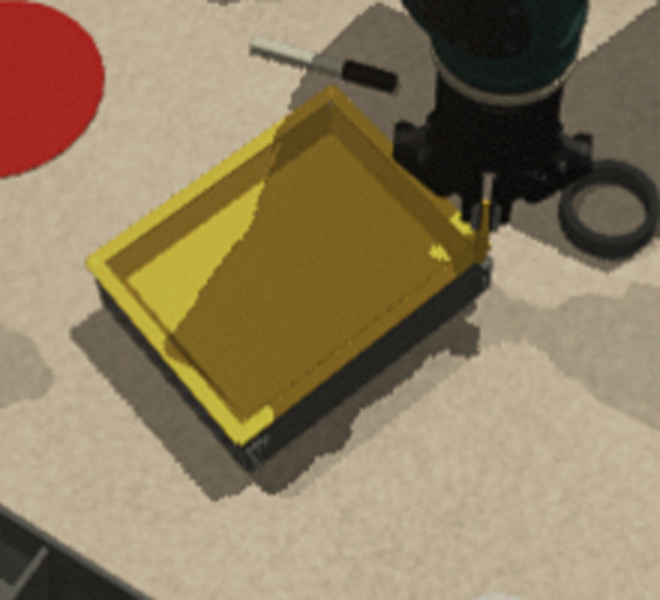

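View pics/w17.png

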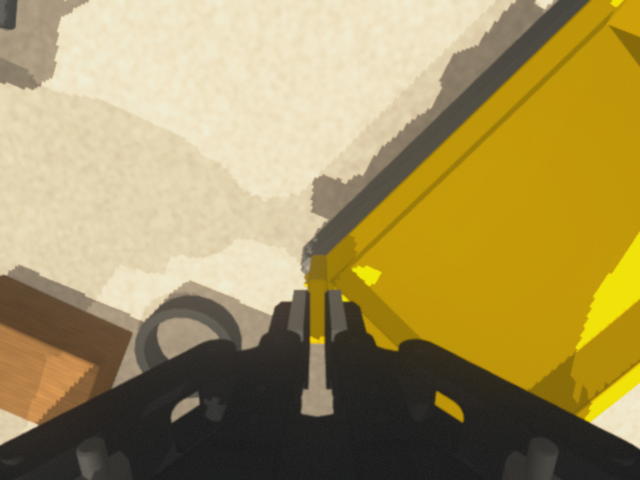

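Even the shallow pinch holds it level, because the grip moment beats the tray's weight. New plan: lower it, then use a deep but loose pinch (jaws about 12 mm around the 8 mm ear). The tray should then wedge and hang tilted while I raise the ear, and closing the jaws fully will level it.

>>> servo_tool([
  [0.008,0,-0.001,0],
  [0.016,0,-0.002,0],
  [0.024,0,-0.003,0],
  [0.032,0,-0.004,0],
  [0.035,0,-0.005,0],
  [0.035,0,-0.005,0],
])

```text
clock: 22.52
tool_pos: [0.486, 0.0779, 0.1065]
tool_rot: [0.601, 0.373, 0.601, -0.373]
force: [-0.7, -0.3, 1.3]
opening: 0.0058
```

>>> servo_tool([
  [0,0,0,0],
  [0,0,0,0],
  [0,0,0,0],
  [0,0,0,0],
], gripper=170)

```text
clock: 23.02
tool_pos: [0.4859, 0.0779, 0.1065]
tool_rot: [0.601, 0.373, 0.601, -0.373]
force: [-0.1, -0.4, 0.3]
opening: 0.0285
```

```bash
python3 look.py 18
```

```text
{'clock': 23.025, 'joints': [-0.007, 0.283, -0.377, 0.911, 0.0, 2.676], 'tool_pos': [0.486, 0.078, 0.106], 'tool_rot': [0.601, 0.373, 0.601, -0.373], 'force': [-0.079, -0.415, 0.28], 'opening': 0.029}
[-0.   -0.02 -0.02]
```

View pics/s18.png

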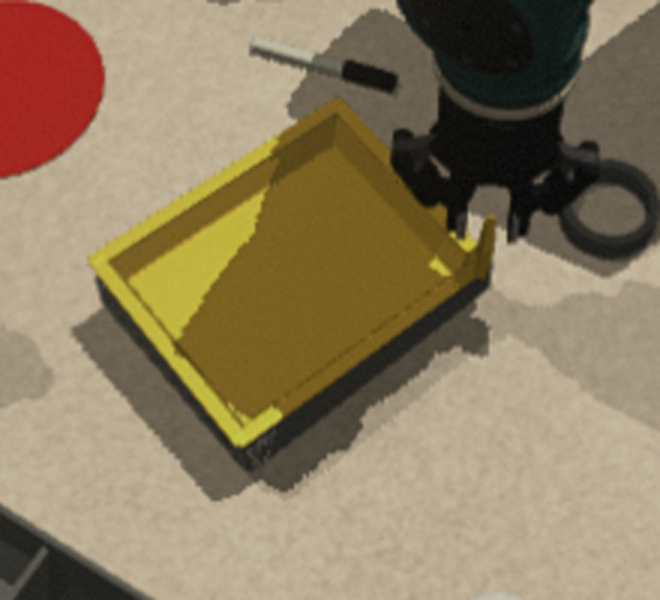

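View pics/w18.png

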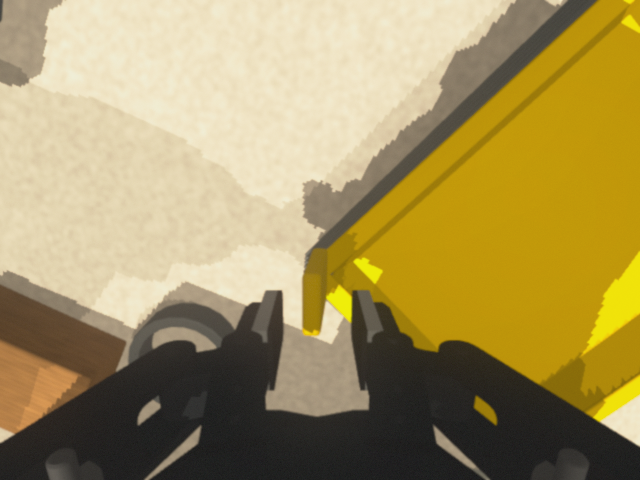

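>>> servo_tool([
  [-0.06,0,0,0],
  [-0.12,0,0,0],
  [-0.12,0,0,0],
], gripper=100)

```text
clock: 23.5
tool_pos: [0.4868, 0.0779, 0.1557]
tool_rot: [0.601, 0.374, 0.6, -0.373]
force: [0.8, -0.7, -0.9]
opening: 0.052
```

```bash
python3 - <<'E'
from h import *
go((.612,-.104,.13,-63.6),(.612,-.104,.06,-63.6))
p=camera('scene'); 
print(spot_point(p,'tray_far')[:1],spot_point(p,'tray_near')[:1],spot_point(p,'tray_ear')[:1])
E
```

```text
{'clock': 23.5, 'joints': [-0.007, 0.244, -0.286, 1.038, 0.0, 2.676], 'tool_pos': [0.487, 0.078, 0.156], 'tool_rot': [0.601, 0.374, 0.6, -0.373], 'force': [0.785, -0.744, -0.911], 'opening': 0.052}
yaw -63.73 tilt [ 0.0027 -0.     -1.    ]
[0.065, 0.079, 0.546, -0.004] dist 0.222
[0.24, 0.079, 0.546, -0.004] dist 0.241
[{'position': [0.6285, -0.1332, 0.0582], 'score': 0.55}] [{'position': [0.4956, 0.0595, 0.0378], 'score': 0.71}] [{'position': [0.4926, 0.0803, 0.113], 'score': 0.94}]
```

>>> servo_tool([
  [0,0.02,0.15,0],
  [0.0,0.04,0.3,0],
  [0.05,0.06,0.43,0],
  [0.12,0.079,0.52,0],
  [0.18,0.079,0.546,0],
  [0.22,0.079,0.546,0],
  [0.225,0.079,0.546,0],
], gripper=255)

```text
clock: 24.58
tool_pos: [0.6099, -0.1038, 0.0627]
tool_rot: [0.599, 0.373, 0.602, -0.374]
force: [-0.5, 0.0, -0.4]
opening: -0.0003
```

>>> servo_tool([
  [0.01,0,0,0],
  [0.02,0,0,0],
  [0.03,0,0,0],
  [0.04,0,0,0],
  [0.04,0,0,0],
])

```text
clock: 25.2
tool_pos: [0.6126, -0.1039, 0.0506]
tool_rot: [0.602, 0.374, 0.599, -0.372]
force: [0.4, 3.6, 20.1]
opening: -0.0006
```

```bash
python3 look.py 19
```

```text
{'clock': 25.2, 'joints': [-0.3, 0.525, -0.138, 0.904, 0.001, 2.383], 'tool_pos': [0.613, -0.104, 0.051], 'tool_rot': [0.602, 0.374, 0.599, -0.372], 'force': [0.395, 3.572, 20.145], 'opening': -0.001}
[ 0.76 -0.02 -0.01]
```

View pics/s19.png

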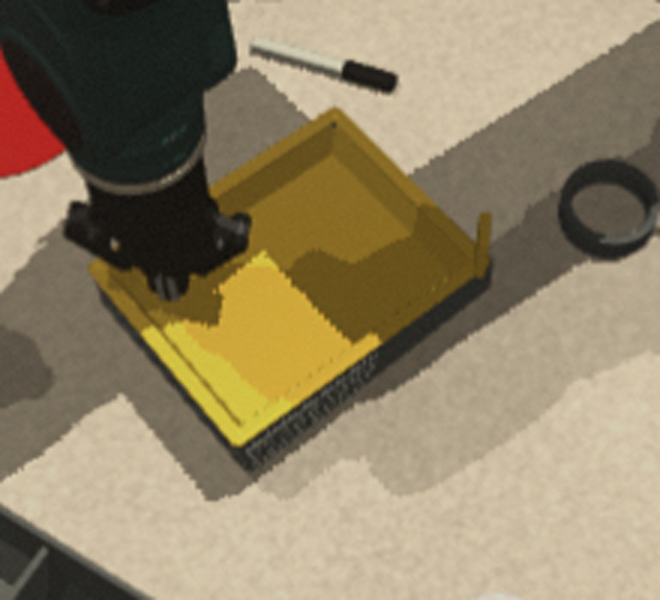

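>>> servo_tool([
  [0.002,0,0,0],
  [0.004,0,0,0],
  [0.006,0,0,0],
  [0.006,0,0,0],
])

```text
clock: 25.8
tool_pos: [0.6127, -0.1039, 0.0504]
tool_rot: [0.603, 0.374, 0.599, -0.372]
force: [-10.6, 5.8, 50.0]
opening: -0.0001
```

>>> servo_tool([
  [-0.03,0,0,0],
  [-0.1,0,0,0],
  [-0.25,0,0,0],
  [-0.35,0,-0.1,0],
  [-0.35,0,-0.3,0],
  [-0.35,-0.02,-0.42,0],
  [-0.35,-0.02,-0.42,0],
])

```text
clock: 26.68
tool_pos: [0.5273, 0.0459, 0.1868]
tool_rot: [0.601, 0.372, 0.601, -0.372]
force: [-0.1, 0.5, 0.2]
opening: -0.0
```

```bash
python3 - <<'E'
from h import *
s=S()
p=camera('scene'); save('scene20',p['color'])
save('s20',cv2.resize(p['color'][190:390,200:420],None,fx=3,fy=3,interpolation=cv2.INTER_CUBIC))
for n in ['tray_far','tray_near','tray_ear','tray','stack']: print(n,spot_point(p,n)[:1])
w=camera('wrist'); save('w20',w['color'])
for n in ['tray_far','tray_near','tray_ear']: print(n,spot_point(w,n)[:1])
E
```

```text
{'clock': 26.675, 'joints': [-0.067, 0.288, -0.135, 1.147, 0.0, 2.612], 'tool_pos': [0.527, 0.046, 0.187], 'tool_rot': [0.601, 0.372, 0.601, -0.372], 'force': [-0.103, 0.485, 0.239], 'opening': -0.0}
tray_far [{'position': [0.629, -0.1362, 0.0478], 'score': 0.92}]
tray_near [{'position': [0.3657, -0.1529, 0.0001], 'score': 0.17}]
tray_ear [{'position': [0.4886, 0.074, 0.1153], 'score': 0.89}]
tray [{'position': [0.5627, -0.0365, 0.0451], 'score': 0.97}]
stack []
tray_far [{'position': [0.6333, -0.1297, 0.0437], 'score': 0.82}]
tray_near [{'position': [0.4967, 0.066, 0.037], 'score': 0.61}]
tray_ear [{'position': [0.4904, 0.0768, 0.1106], 'score': 0.87}]
```

View pics/s20.png

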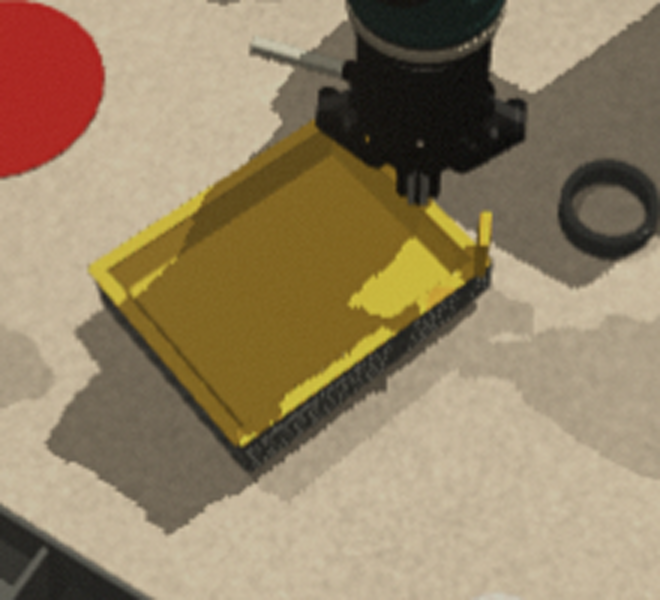

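View pics/w20.png

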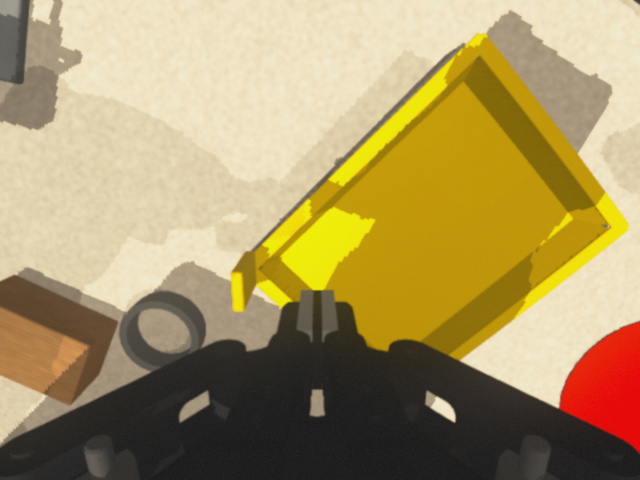

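```bash
python3 - <<'E'
from h import *
go((.489,.0758,.16,-63.6))
E
```

```text
{'clock': 27.175, 'joints': [-0.073, 0.292, -0.132, 1.147, 0.0, 2.611], 'tool_pos': [0.53, 0.043, 0.186], 'tool_rot': [0.6, 0.374, 0.6, -0.374], 'force': [-0.651, 0.309, 0.001], 'opening': -0.0}
yaw -63.78 tilt [-3.e-04  0.e+00 -1.e+00]
[0.065, -0.055, -0.119, -0.006] dist 0.059
```

>>> servo_tool([
  [0.0,-0.03,-0.06,-0.006],
  [0.03,-0.055,-0.119,-0.006],
  [0.065,-0.055,-0.119,-0.006],
  [0.065,-0.055,-0.119,-0.006],
], gripper=110)

```text
clock: 27.68
tool_pos: [0.4886, 0.0757, 0.1593]
tool_rot: [0.601, 0.372, 0.601, -0.373]
force: [-0.1, -0.3, 1.3]
opening: 0.0486
```

```bash
python3 - <<'E'
from h import *
s=S();p=camera('wrist'); save('w21',cv2.resize(p['color'][180:380,200:440],None,fx=3,fy=3,interpolation=cv2.INTER_CUBIC))
for P in [(.489,.0758,.112),(.489+.0125,.0758+.0062,.112),(.489-.0125,.0758-.0062,.112)]: print(((proj(p,P,s)-[200,180])*3).round(1))
E
```

```text
{'clock': 27.675, 'joints': [-0.011, 0.247, -0.272, 1.053, -0.0, 2.669], 'tool_pos': [0.489, 0.076, 0.159], 'tool_rot': [0.601, 0.372, 0.601, -0.373], 'force': [-0.051, -0.337, 1.319], 'opening': 0.049}
[[352.3 279.3]]
[[352.4 205.1]]
[[352.3 350.7]]
```

View pics/w21.png

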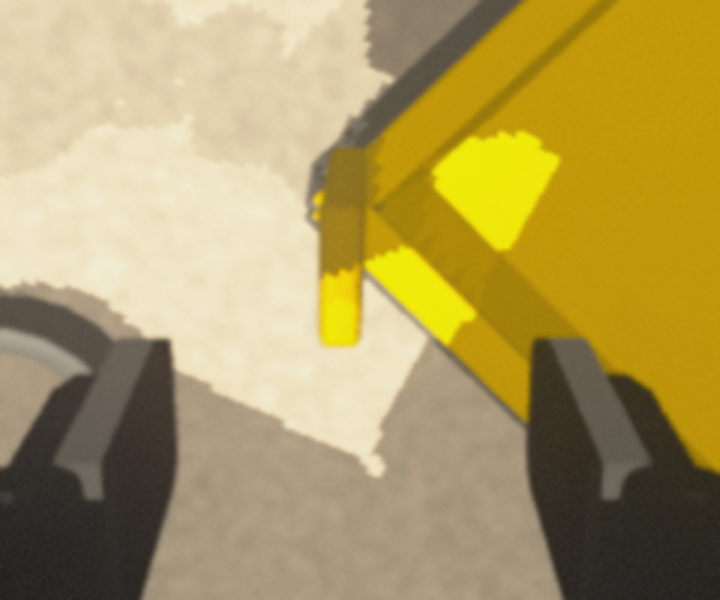

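>>> servo_tool([
  [0.07,0,-0.0055,0],
  [0.14,0,-0.0055,0],
  [0.185,0,-0.0055,0],
  [0.197,0,-0.0055,0],
  [0.197,0,-0.0055,0],
])

```text
clock: 28.35
tool_pos: [0.4882, 0.0778, 0.0817]
tool_rot: [0.601, 0.373, 0.601, -0.372]
force: [0.0, 0.3, 0.5]
opening: 0.0484
```

>>> servo_tool([
  [0,0,0,0],
  [0,0,0,0],
  [0,0,0,0],
  [0,0,0,0],
], gripper=212)

```text
clock: 28.85
tool_pos: [0.4877, 0.0781, 0.0814]
tool_rot: [0.601, 0.372, 0.601, -0.372]
force: [-0.6, -0.2, -0.5]
opening: 0.014
```

```bash
python3 look.py 22
```

```text
{'clock': 28.85, 'joints': [-0.006, 0.309, -0.416, 0.845, 0.0, 2.673], 'tool_pos': [0.488, 0.078, 0.081], 'tool_rot': [0.601, 0.372, 0.601, -0.372], 'force': [-0.618, -0.182, -0.451], 'opening': 0.014}
[-0.   -0.03  0.02]
```

View pics/w22.png

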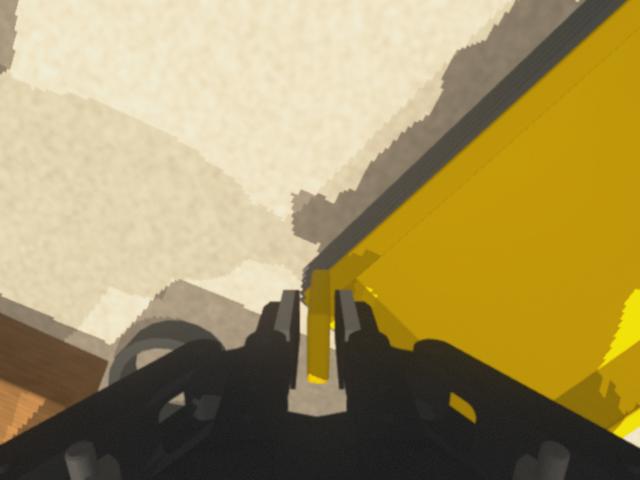

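>>> servo_tool([
  [0,0,0,0],
  [0,0,0,0],
  [0,0,0,0],
], gripper=255)

```text
clock: 29.32
tool_pos: [0.4877, 0.0777, 0.0814]
tool_rot: [0.601, 0.372, 0.601, -0.373]
force: [-3.0, -2.1, 4.9]
opening: 0.0071
```

>>> servo_tool([
  [-0.003,0,0,0],
  [-0.006,0,0,0],
  [-0.008,0,0,0],
])

```text
clock: 29.7
tool_pos: [0.4874, 0.0776, 0.0842]
tool_rot: [0.601, 0.372, 0.601, -0.373]
force: [0.5, -6.9, -2.6]
opening: 0.0069
```

```bash
python3 -c "
from h import *
s=S();print(s['ft_torque'])"
```

```text
{'clock': 29.7, 'joints': [-0.007, 0.306, -0.412, 0.854, -0.001, 2.673], 'tool_pos': [0.487, 0.078, 0.084], 'tool_rot': [0.601, 0.372, 0.601, -0.373], 'force': [0.497, -6.949, -2.647], 'opening': 0.007}
[-1.67149753 -0.10371041 -0.23197154]
```

>>> servo_tool([
  [-0.003,0,0,0],
  [-0.006,0,0,0],
  [-0.009,0,0.001,0],
], gripper=231)

```text
clock: 30.08
tool_pos: [0.4875, 0.0778, 0.0879]
tool_rot: [0.601, 0.372, 0.601, -0.372]
force: [-1.9, -2.1, -0.5]
opening: 0.0081
```

```bash
python3 look.py 23
```

```text
{'clock': 30.075, 'joints': [-0.007, 0.303, -0.405, 0.864, 0.0, 2.673], 'tool_pos': [0.487, 0.078, 0.088], 'tool_rot': [0.601, 0.372, 0.601, -0.372], 'force': [-1.949, -2.097, -0.496], 'opening': 0.008}
[-0.46  0.27 -0.03]
```

View pics/s23.png

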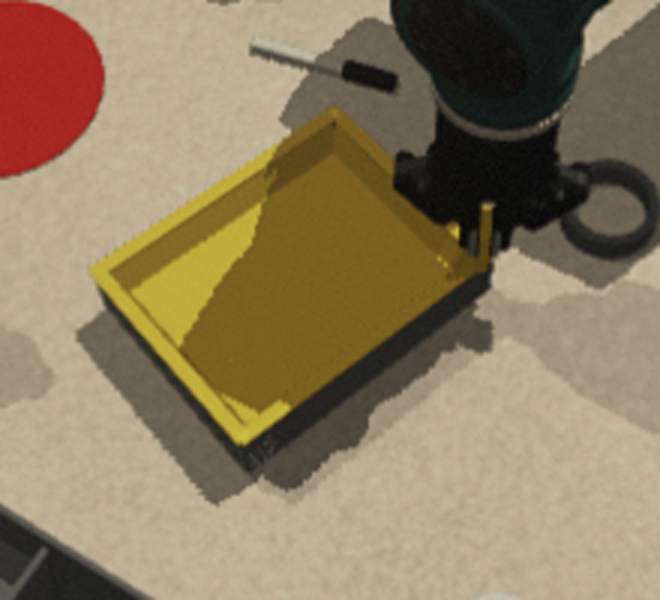

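View pics/w23.png

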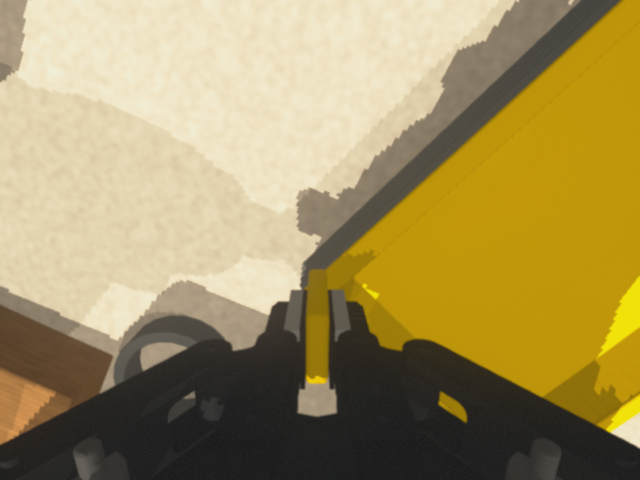

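>>> servo_tool([
  [-0.005,0,0.001,0],
  [-0.01,0,0.003,0],
  [-0.015,0,0.004,0],
  [-0.015,0,0.004,0],
], gripper=231)

```text
clock: 30.68
tool_pos: [0.4889, 0.0766, 0.0943]
tool_rot: [0.601, 0.373, 0.601, -0.372]
force: [0.5, 2.5, -0.8]
opening: 0.0082
```

```bash
python3 look.py 24
```

```text
{'clock': 30.675, 'joints': [-0.01, 0.298, -0.393, 0.879, 0.001, 2.67], 'tool_pos': [0.489, 0.077, 0.094], 'tool_rot': [0.601, 0.373, 0.601, -0.372], 'force': [0.503, 2.466, -0.809], 'opening': 0.008}
[ 0.73 -0.11 -0.02]
```

View pics/s24.png

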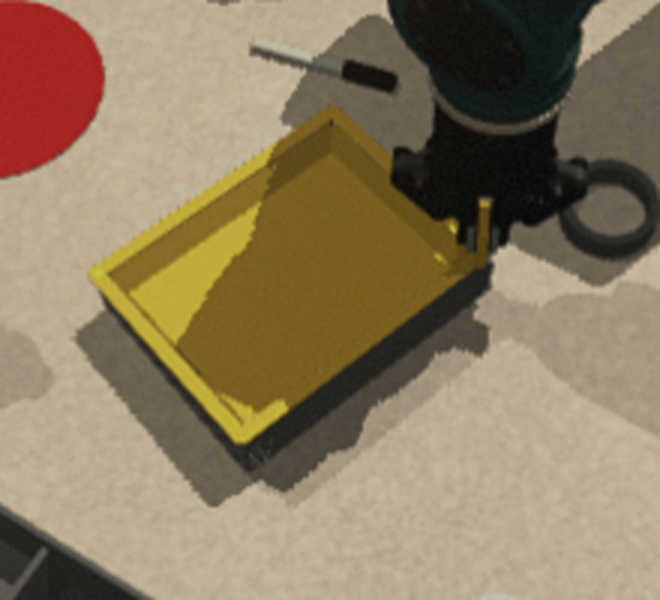

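View pics/w24.png

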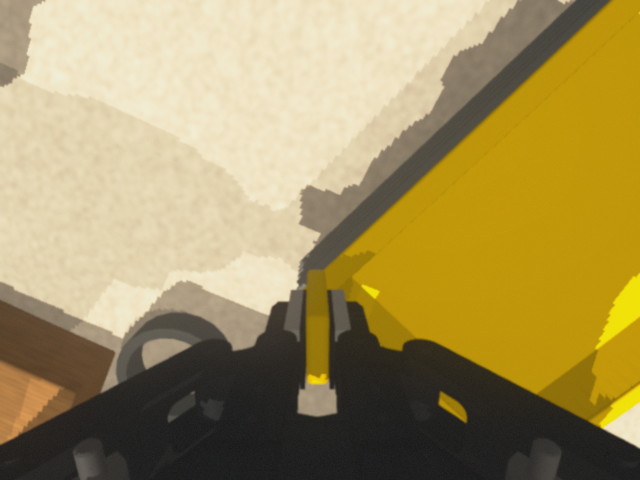

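>>> servo_tool([
  [-0.005,0,0.001,0],
  [-0.01,0,0.003,0],
  [-0.015,0,0.005,0],
  [-0.015,0,0.005,0],
], gripper=229)

```text
clock: 31.28
tool_pos: [0.4896, 0.0745, 0.1003]
tool_rot: [0.601, 0.373, 0.601, -0.372]
force: [0.4, 2.5, -1.0]
opening: 0.0086
```

>>> servo_tool([
  [-0.005,0,0.001,0],
  [-0.01,0,0.003,0],
  [-0.015,0,0.005,0],
  [-0.015,0,0.005,0],
], gripper=227)

```text
clock: 31.78
tool_pos: [0.4904, 0.0725, 0.1062]
tool_rot: [0.601, 0.372, 0.601, -0.372]
force: [-0.0, -0.0, -1.8]
opening: 0.0092
```

```bash
python3 look.py 25
```

```text
{'clock': 31.775, 'joints': [-0.018, 0.289, -0.37, 0.912, -0.0, 2.663], 'tool_pos': [0.49, 0.073, 0.106], 'tool_rot': [0.601, 0.372, 0.601, -0.372], 'force': [-0.025, -0.001, -1.82], 'opening': 0.009}
[ 0.1   0.1  -0.01]
```

View pics/s25.png

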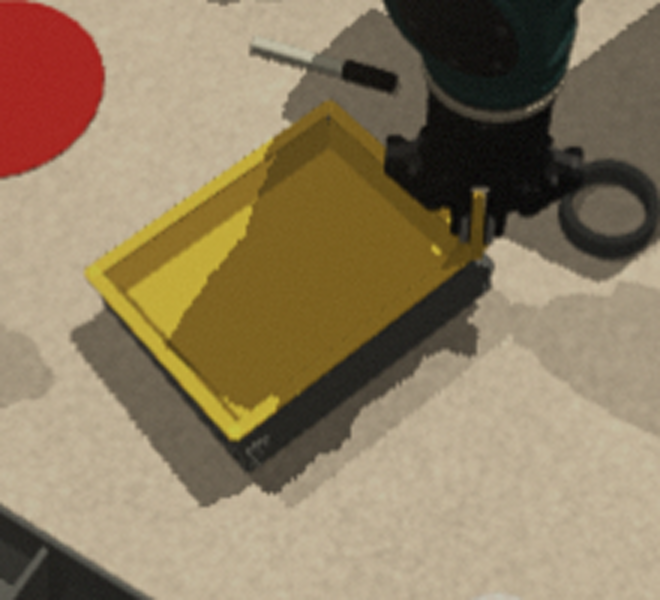

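View pics/w25.png

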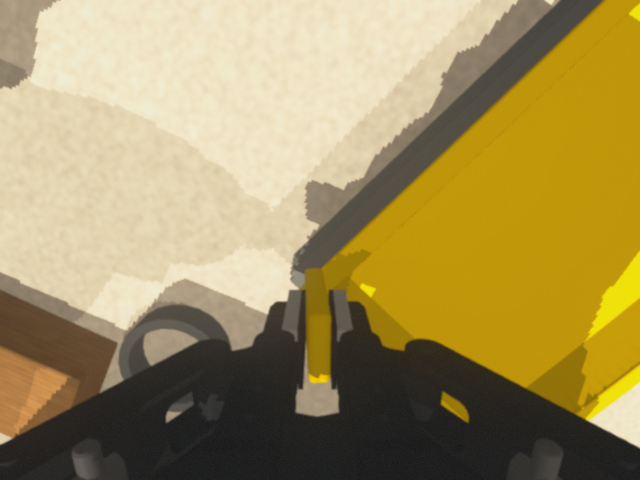

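```bash
python3 - <<'E'
from h import *
p=camera('scene')
for n in ['tray_far','tray_near','tray']: print(n,[(np.round(r['position'],4),round(r['score'],2)) for r in spot_point(p,n)[:2]])
w=camera('wrist')
for n in ['tray_far','tray_near']: print(n,[(np.round(r['position'],4),round(r['score'],2)) for r in spot_point(w,n)[:2]])
E
```

```text
tray_far [(array([ 0.6347, -0.1317,  0.0518]), 0.78)]
tray_near [(array([0.4993, 0.0622, 0.0626]), 0.74)]
tray [(array([ 0.564 , -0.0336,  0.058 ]), 0.93), (array([ 0.319 ,  0.2288, -0.0026]), 0.66)]
tray_far []
tray_near [(array([0.5005, 0.065 , 0.0592]), 0.85)]
```

>>> servo_tool([
  [0,0,0,0],
  [-0.003,0,0.002,0],
  [-0.006,0,0.003,0],
], gripper=225)

```text
clock: 32.6
tool_pos: [0.4909, 0.0715, 0.1086]
tool_rot: [0.601, 0.372, 0.601, -0.372]
force: [0.4, -0.7, -1.6]
opening: 0.0101
```

>>> servo_tool([
  [0,0,0,0],
  [-0.003,0,0.002,0],
  [-0.006,0,0.003,0],
  [-0.006,0,0.003,0],
], gripper=223)

```text
clock: 33.1
tool_pos: [0.4914, 0.0705, 0.111]
tool_rot: [0.601, 0.372, 0.601, -0.372]
force: [0.3, 1.1, -0.0]
opening: 0.0107
```

```bash
cat > nf.py <<'E'
from h import *
p=camera('scene')
for n in ['tray_far','tray_near','tray','tray_ear']: print(n,[(np.round(r['position'],4),round(r['score'],2)) for r in spot_point(p,n)[:1]])
E
python3 look.py 26; python3 nf.py
```

```text
{'clock': 33.1, 'joints': [-0.022, 0.286, -0.359, 0.926, 0.0, 2.658], 'tool_pos': [0.491, 0.071, 0.111], 'tool_rot': [0.601, 0.372, 0.601, -0.372], 'force': [0.257, 1.129, -0.027], 'opening': 0.011}
[0.16 0.11 0.04]
tray_far [(array([0.4945, 0.0674, 0.1358]), 0.66)]
tray_near [(array([0.5007, 0.0599, 0.0557]), 0.84)]
tray [(array([ 0.5644, -0.0354,  0.0523]), 0.94)]
tray_ear [(array([0.4943, 0.0698, 0.1332]), 0.73)]
```

View pics/s26.png

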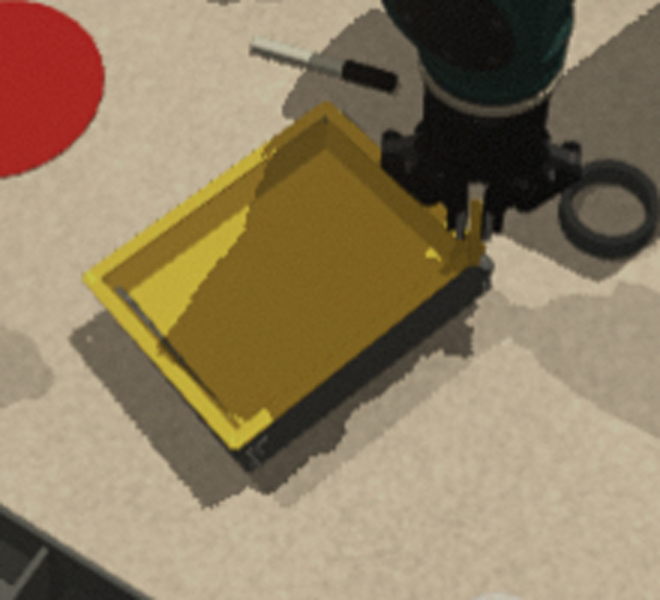

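>>> servo_tool([
  [0,0,-0.004,0],
  [-0.004,0,-0.007,0],
  [-0.01,0,-0.007,0],
  [-0.016,0,-0.006,0],
  [-0.02,0,-0.005,0],
  [-0.02,0,-0.005,0],
], gripper=226)

```text
clock: 34.2
tool_pos: [0.4905, 0.0723, 0.119]
tool_rot: [0.601, 0.372, 0.601, -0.372]
force: [0.4, 0.4, -0.1]
opening: 0.0099
```

```bash
python3 look.py 27; python3 nf.py
```

```text
{'clock': 34.2, 'joints': [-0.018, 0.278, -0.347, 0.946, 0.0, 2.662], 'tool_pos': [0.491, 0.072, 0.119], 'tool_rot': [0.601, 0.372, 0.601, -0.372], 'force': [0.445, 0.367, -0.09], 'opening': 0.01}
[ 0.16  0.09 -0.04]
tray_far [(array([ 0.6336, -0.1326,  0.045 ]), 0.89)]
tray_near [(array([0.4998, 0.0605, 0.0542]), 0.88)]
tray [(array([ 0.5658, -0.0334,  0.0501]), 0.94)]
tray_ear [(array([0.4954, 0.0708, 0.1266]), 0.66)]
```

View pics/s27.png

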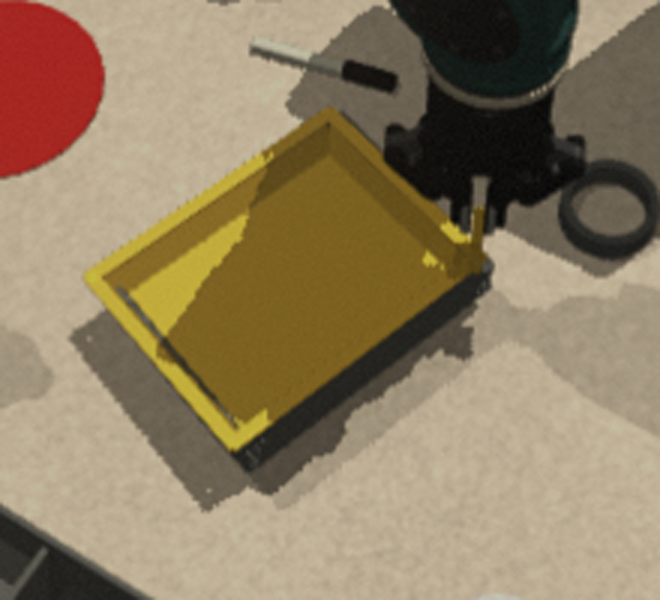

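View pics/w27.png

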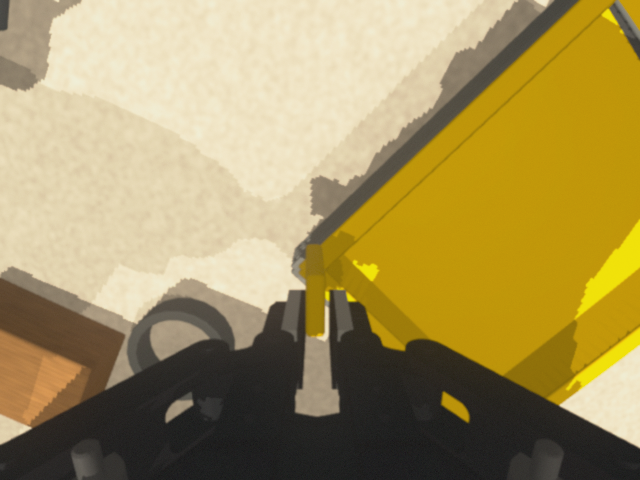

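>>> servo_tool([
  [0,0,0,0],
  [0.02,0,-0.002,0],
  [0.045,0,-0.005,0],
  [0.06,0,-0.006,0],
  [0.062,0,-0.006,0],
], gripper=190)

```text
clock: 35.17
tool_pos: [0.4891, 0.0745, 0.0935]
tool_rot: [0.601, 0.372, 0.601, -0.373]
force: [0.4, -1.0, 0.6]
opening: 0.0217
```

```bash
python3 look.py 28; python3 nf.py
```

```text
{'clock': 35.175, 'joints': [-0.014, 0.299, -0.393, 0.879, -0.0, 2.666], 'tool_pos': [0.489, 0.074, 0.093], 'tool_rot': [0.601, 0.372, 0.601, -0.373], 'force': [0.373, -0.96, 0.557], 'opening': 0.022}
[ 0.01 -0.01  0.04]
tray_far [(array([ 0.636 , -0.1311,  0.0502]), 0.68)]
tray_near [(array([0.5025, 0.0657, 0.0542]), 0.94)]
tray [(array([ 0.5666, -0.0366,  0.052 ]), 0.78)]
tray_ear [(array([0.497 , 0.0701, 0.1271]), 0.69)]
```

View pics/s28.png

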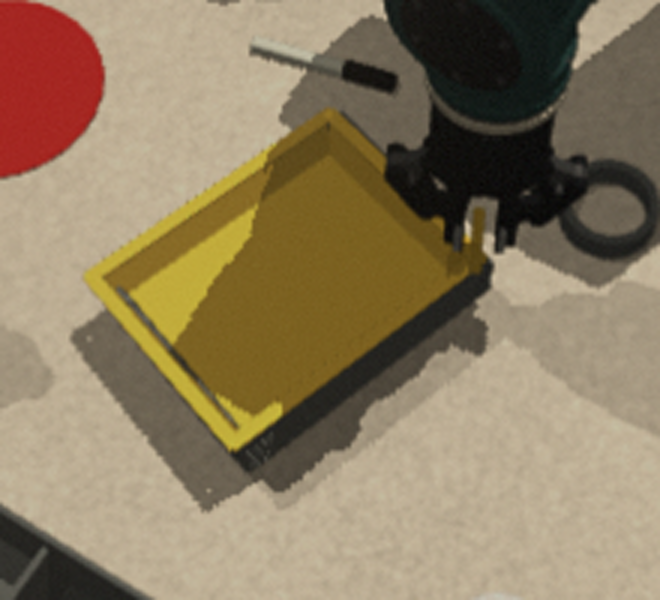

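View pics/w28.png

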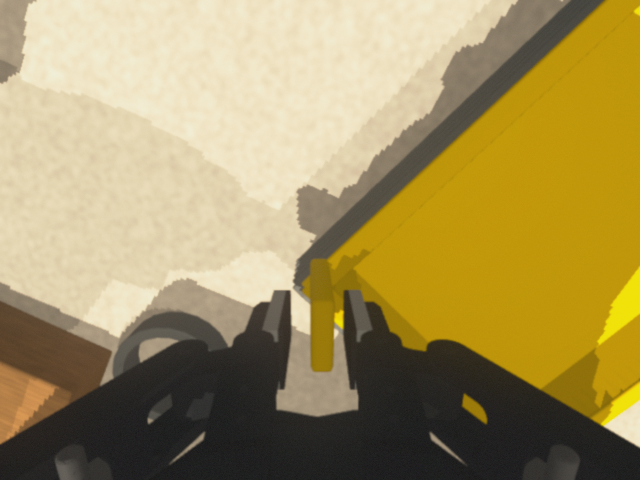

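>>> servo_tool([
  [0,0,0,0],
  [0,0,0,0],
  [0,0,0,0],
], gripper=233)

```text
clock: 35.9
tool_pos: [0.4892, 0.0745, 0.094]
tool_rot: [0.601, 0.372, 0.601, -0.372]
force: [0.3, -0.0, -1.1]
opening: 0.0079
```

>>> servo_tool([
  [-0.006,-0.001,-0.001,0],
  [-0.012,-0.004,-0.004,0],
  [-0.018,-0.008,-0.008,0],
  [-0.02,-0.012,-0.012,0],
  [-0.02,-0.014,-0.014,0],
])

```text
clock: 36.52
tool_pos: [0.4818, 0.077, 0.1022]
tool_rot: [0.601, 0.372, 0.601, -0.372]
force: [0.2, -0.5, -1.1]
opening: 0.0079
```

```bash
python3 look.py 29; python3 nf.py
```

```text
{'clock': 36.525, 'joints': [-0.009, 0.28, -0.395, 0.896, -0.0, 2.671], 'tool_pos': [0.482, 0.077, 0.102], 'tool_rot': [0.601, 0.372, 0.601, -0.372], 'force': [0.189, -0.477, -1.083], 'opening': 0.008}
[0.1  0.11 0.01]
tray_far [(array([ 0.6308, -0.1287,  0.0612]), 0.9)]
tray_near [(array([ 0.3056, -0.2502, -0.0013]), 0.6)]
tray [(array([ 0.5599, -0.0287,  0.0623]), 0.97)]
tray_ear [(array([0.4853, 0.0761, 0.1327]), 0.58)]
```

View pics/s29.png

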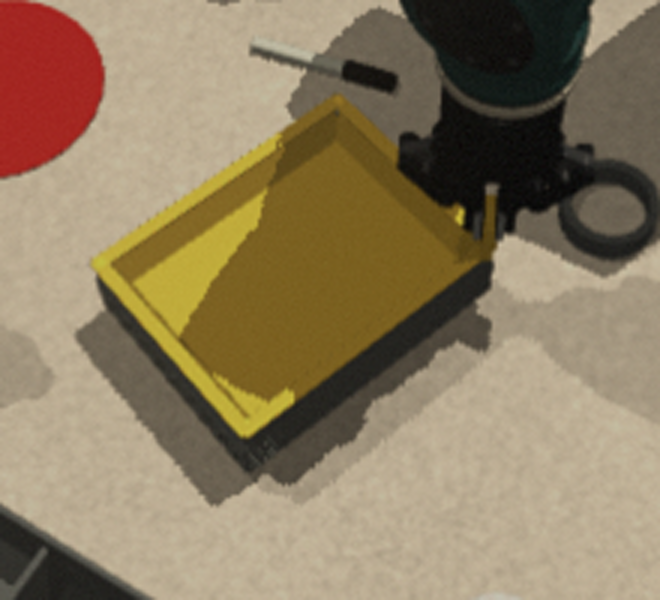

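View pics/w29.png

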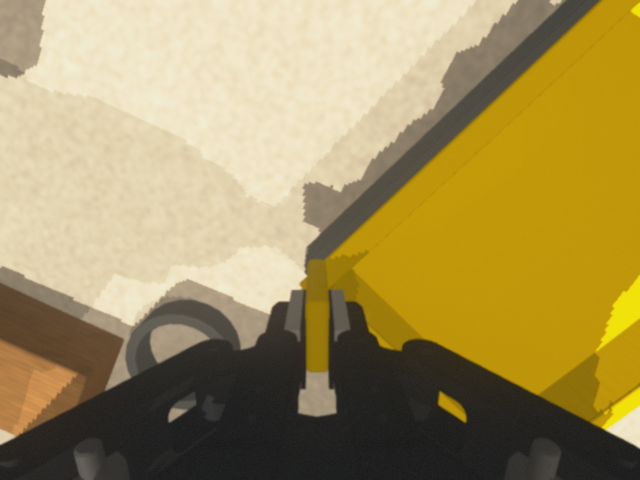

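>>> servo_tool([
  [-0.007,0.004,0.003,0],
  [-0.0145,0.008,0.006,0],
  [-0.0145,0.0125,0.009,0],
  [-0.0145,0.0145,0.011,0],
])

```text
clock: 37.38
tool_pos: [0.4892, 0.0756, 0.1079]
tool_rot: [0.601, 0.372, 0.601, -0.372]
force: [0.1, 0.4, -1.2]
opening: 0.0081
```

>>> servo_tool([
  [0,0,0,0],
  [0,0,0,0],
], gripper=230)

```text
clock: 37.62
tool_pos: [0.4889, 0.0756, 0.1078]
tool_rot: [0.601, 0.372, 0.601, -0.372]
force: [-0.2, 0.7, -1.1]
opening: 0.0085
```

>>> servo_tool([
  [0,0,0,0],
  [0,0,0,0],
], gripper=228)

```text
clock: 37.88
tool_pos: [0.489, 0.0756, 0.1079]
tool_rot: [0.601, 0.372, 0.601, -0.372]
force: [-0.2, 0.7, -1.8]
opening: 0.0091
```

```bash
python3 look.py 30; python3 nf.py
```

```text
{'clock': 37.875, 'joints': [-0.011, 0.286, -0.369, 0.916, 0.0, 2.669], 'tool_pos': [0.489, 0.076, 0.108], 'tool_rot': [0.601, 0.372, 0.601, -0.372], 'force': [-0.183, 0.667, -1.796], 'opening': 0.009}
[0.08 0.02 0.03]
tray_far [(array([ 0.6351, -0.1278,  0.0554]), 0.64)]
tray_near [(array([0.501 , 0.0671, 0.0662]), 0.72)]
tray [(array([ 0.5663, -0.0277,  0.0624]), 0.75)]
tray_ear []
```

View pics/s30.png

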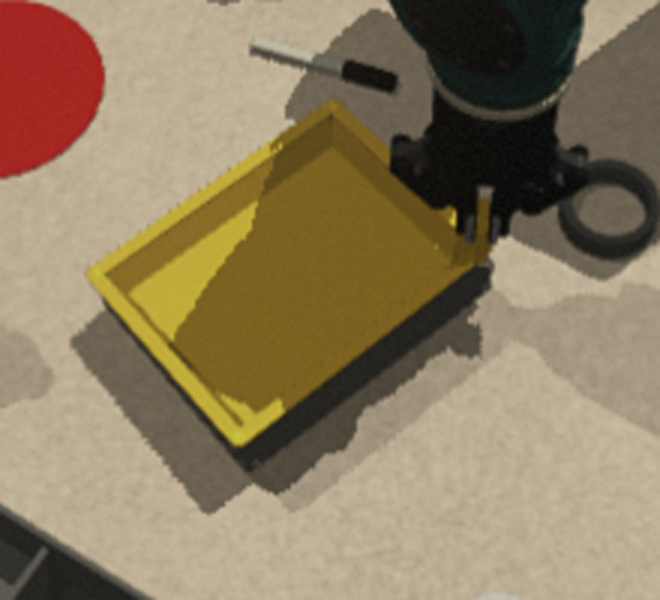

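>>> servo_tool([
  [0,0,0,0],
  [0,0,0,0],
], gripper=227)

```text
clock: 38.48
tool_pos: [0.4891, 0.0756, 0.1079]
tool_rot: [0.601, 0.372, 0.601, -0.372]
force: [0.2, -1.4, -1.5]
opening: 0.0094
```

>>> servo_tool([
  [0,0,0,0],
  [-0.003,0,0,0],
  [-0.006,0,0,0],
], gripper=226)

```text
clock: 38.85
tool_pos: [0.4891, 0.0756, 0.1104]
tool_rot: [0.601, 0.372, 0.601, -0.372]
force: [0.5, 0.6, -1.7]
opening: 0.0098
```

```bash
python3 look.py 31; python3 nf.py
```

```text
{'clock': 38.85, 'joints': [-0.011, 0.284, -0.364, 0.923, 0.0, 2.669], 'tool_pos': [0.489, 0.076, 0.11], 'tool_rot': [0.601, 0.372, 0.601, -0.372], 'force': [0.519, 0.606, -1.691], 'opening': 0.01}
[ 0.1   0.12 -0.02]
tray_far [(array([ 0.636 , -0.1245,  0.0536]), 0.7)]
tray_near [(array([0.5026, 0.0688, 0.0686]), 0.62)]
tray [(array([ 0.5652, -0.028 ,  0.0635]), 0.62)]
tray_ear [(array([0.4969, 0.0736, 0.1431]), 0.66)]
```

View pics/s31.png

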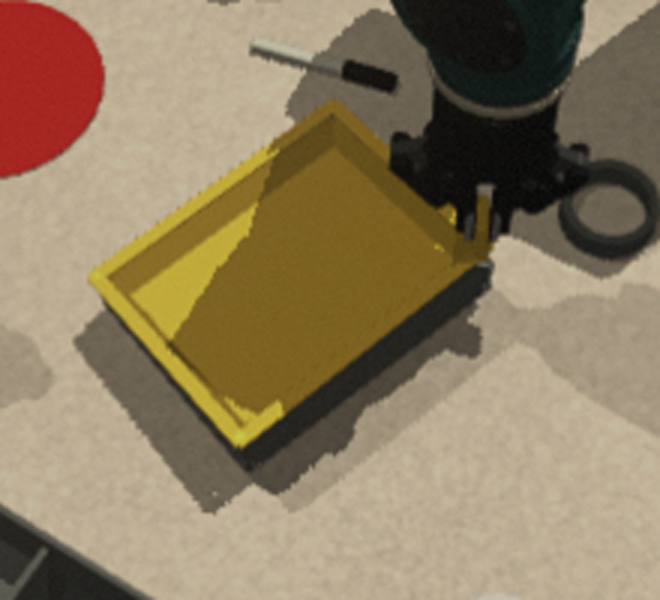

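View pics/w31.png

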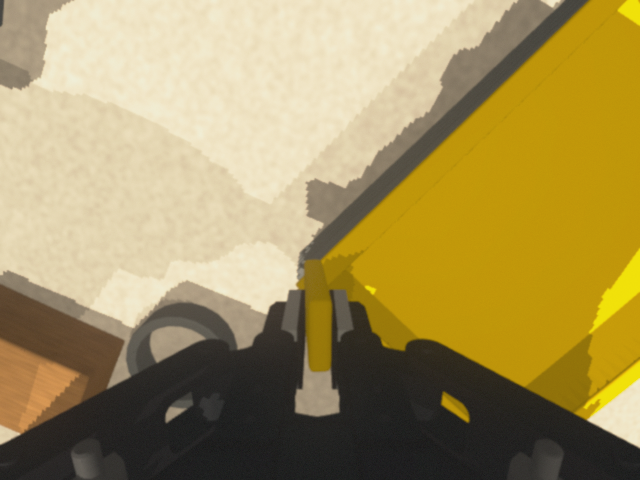

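```bash
cat > tilt.py <<'E'
from h import *
from scipy.optimize import least_squares
q=camera('scene')
def run(name,uv,tcp,anchorw):
    C=[(.1105,-.0855,.03),(.1105,.0855,.03),(-.1105,-.0855,.03)]
    uv=[(200+u/3,190+v/3) for u,v in uv]
    def pose(v): return R.from_rotvec(v[3:]).as_matrix(),v[:3]
    def f(v):
        M,t=pose(v); e=M@np.array([-.106,.081,.05])+t
        r=[(proj(q,M@np.array(c)+t)[0]-o)/.5 for c,o in zip(C,uv)]
        return np.concatenate(r+[(e-tcp)[:2]/.002*anchorw])
    r=least_squares(f,[.563,-.033,.05,0,0,-.326]); M,t=pose(r.x)
    print(name,t.round(4),'near',(M@[-.095,.07,0]+t).round(4),'far',(M@[.095,-.07,0]+t).round(4),'up',M[:,2].round(3),np.abs(r.fun).max().round(1))
run('s20 seated',[(90,268),(240,446),(318,123)],np.array([.4882,.0775,0]),1)
run('s29 level',[(93,264),(246,438),(338,96)],np.array([.4818,.077,0]),1)
run('s25',[(86,271),(236,441),(328,100)],np.array([.4904,.0725,0]),1)
run('s31',[(91,275),(240,447),(333,101)],np.array([.489,.0756,0]),1)
E
python3 tilt.py
```

```text
s20 seated [ 0.5708 -0.0401  0.038 ] near [0.5021 0.0533 0.0163] far [ 0.6396 -0.1335  0.0598] up [-0.159  0.112  0.981] 3.7
s29 level [ 0.5584 -0.0335  0.0531] near [0.4904 0.0629 0.052 ] far [ 0.6265 -0.1299  0.0543] up [-0.014  0.002  1.   ] 0.6
s25 [ 0.5652 -0.0351  0.0562] near [0.4969 0.061  0.0598] far [ 0.6334 -0.1313  0.0526] up [-0.012 -0.046  0.999] 0.6
s31 [ 0.5625 -0.0335  0.0496] near [0.4949 0.0631 0.0543] far [ 0.6301 -0.1301  0.0448] up [ 0.02  -0.035  0.999] 0.2
```

>>> servo_tool([
  [0,0,0,0],
  [0,0,0,0],
], gripper=225)

```text
clock: 39.5
tool_pos: [0.489, 0.0756, 0.1103]
tool_rot: [0.601, 0.372, 0.601, -0.372]
force: [-0.9, -0.7, -0.9]
opening: 0.0102
```

>>> servo_tool([
  [0,0,0,0],
  [0,0,0,0],
], gripper=224)

```text
clock: 39.75
tool_pos: [0.4891, 0.0756, 0.1103]
tool_rot: [0.601, 0.372, 0.601, -0.372]
force: [-0.1, 0.3, -1.2]
opening: 0.0102
```

```bash
python3 look.py 32; python3 nf.py
```

```text
{'clock': 39.75, 'joints': [-0.011, 0.284, -0.364, 0.923, 0.0, 2.669], 'tool_pos': [0.489, 0.076, 0.11], 'tool_rot': [0.601, 0.372, 0.601, -0.372], 'force': [-0.136, 0.32, -1.186], 'opening': 0.01}
[ 0.05  0.04 -0.02]
tray_far [(array([ 0.6336, -0.124 ,  0.0452]), 0.72)]
tray_near [(array([0.4999, 0.0675, 0.0642]), 0.76)]
tray [(array([ 0.5677, -0.0264,  0.0574]), 0.84)]
tray_ear [(array([0.4969, 0.0708, 0.1442]), 0.72)]
```

View pics/s32.png

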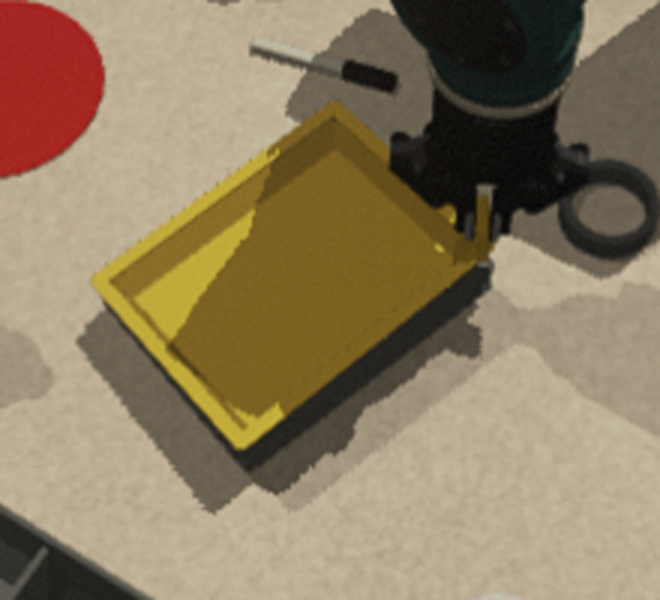

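View pics/w32.png

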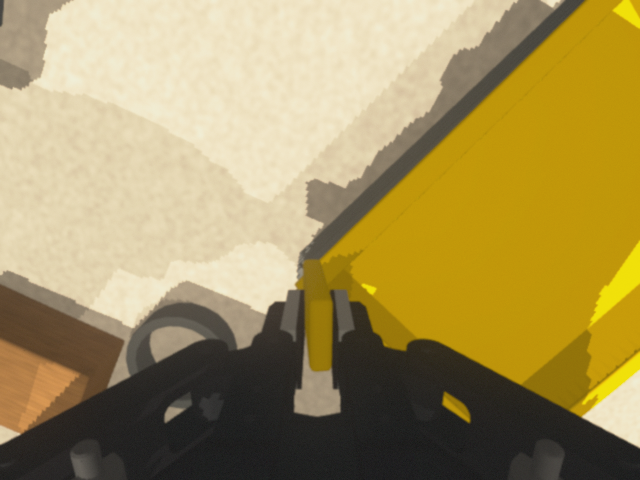

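>>> servo_tool([
  [0,0,0,0],
  [0,0,0,0],
  [0,0,0,0],
  [0,0,0,0],
  [0,0,0,0],
  [0,0,0,0],
  [0,0,0,0],
  [0,0,0,0],
  [0,0,0,0],
  [0,0,0,0],
  [0,0,0,0],
  [0,0,0,0],
])

```text
clock: 41.6
tool_pos: [0.4891, 0.0756, 0.1103]
tool_rot: [0.601, 0.372, 0.601, -0.372]
force: [0.0, -0.2, -0.6]
opening: 0.0103
```

>>> servo_tool([
  [-0.004,0,0,0],
  [-0.008,0,0.001,0],
  [-0.012,0,0.002,0],
  [-0.012,0,0.002,0],
])

```text
clock: 42.1
tool_pos: [0.4895, 0.0749, 0.1152]
tool_rot: [0.601, 0.372, 0.601, -0.372]
force: [0.4, -0.2, -1.9]
opening: 0.0106
```

>>> servo_tool([
  [0,0,0,0],
  [0,0,0,0],
], gripper=223)

```text
clock: 42.35
tool_pos: [0.4893, 0.0749, 0.115]
tool_rot: [0.601, 0.372, 0.601, -0.372]
force: [-0.2, -0.5, -1.2]
opening: 0.0108
```

```bash
python3 look.py 33; python3 nf.py
```

```text
{'clock': 42.35, 'joints': [-0.013, 0.28, -0.355, 0.936, 0.0, 2.667], 'tool_pos': [0.489, 0.075, 0.115], 'tool_rot': [0.601, 0.372, 0.601, -0.372], 'force': [-0.241, -0.458, -1.196], 'opening': 0.011}
[ 0.08  0.05 -0.03]
tray_far [(array([ 0.6324, -0.1245,  0.0502]), 0.82)]
tray_near [(array([0.5013, 0.067 , 0.0686]), 0.58)]
tray [(array([ 0.5662, -0.0286,  0.0597]), 0.83)]
tray_ear [(array([0.4994, 0.0748, 0.1462]), 0.66)]
```

View pics/s33.png

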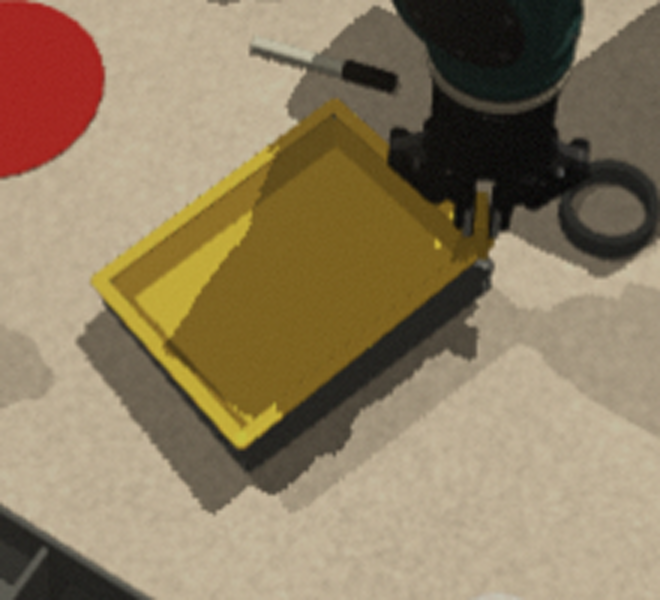

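View pics/w33.png

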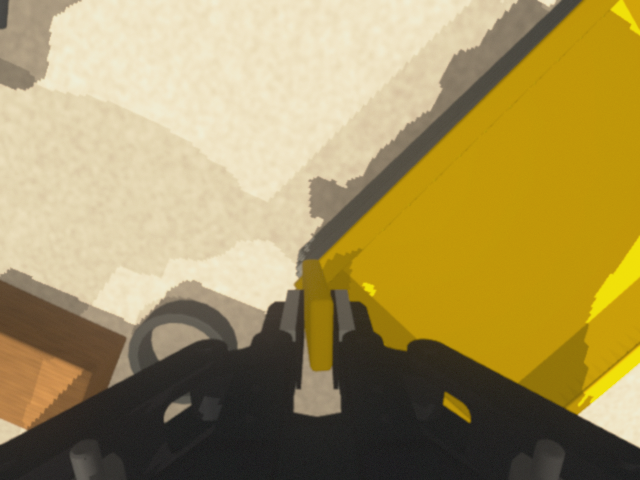

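Ear corner is about 3 cm up and the far corner is still low in the stack. Pause, then close the jaws to level the tray and lift.

>>> servo_tool([
  [0,0,0,0],
  [0,0,0,0],
  [0,0,0,0],
  [0,0,0,0],
  [0,0,0,0],
  [0,0,0,0],
  [0,0,0,0],
  [0,0,0,0],
  [0,0,0,0],
  [0,0,0,0],
])

```text
clock: 43.95
tool_pos: [0.4894, 0.0749, 0.1151]
tool_rot: [0.601, 0.372, 0.601, -0.372]
force: [-0.6, 0.4, -0.5]
opening: 0.011
```

```bash
python3 look.py 34; python3 nf.py
```

```text
{'clock': 43.95, 'joints': [-0.013, 0.28, -0.355, 0.936, 0.0, 2.667], 'tool_pos': [0.489, 0.075, 0.115], 'tool_rot': [0.601, 0.372, 0.601, -0.372], 'force': [-0.578, 0.409, -0.473], 'opening': 0.011}
[ 0.09  0.11 -0.03]
tray_far [(array([ 0.6366, -0.1251,  0.045 ]), 0.94)]
tray_near [(array([0.501 , 0.0666, 0.0709]), 0.59)]
tray [(array([ 0.5646, -0.0266,  0.0611]), 0.97)]
tray_ear [(array([0.4971, 0.0717, 0.1476]), 0.75)]
```

>>> servo_tool([
  [0,0,0,0],
  [0,0,0,0],
  [0,0,0,0],
  [-0.02,0,0,0],
  [-0.05,0,0,0],
  [-0.08,0,0,0],
  [-0.1,0,0,0],
  [-0.1,0,0,0],
], gripper=255)

```text
clock: 45.3
tool_pos: [0.4898, 0.0749, 0.1558]
tool_rot: [0.601, 0.373, 0.601, -0.372]
force: [-0.3, -0.0, -1.9]
opening: 0.0068
```

```bash
python3 look.py 35; python3 nf.py
```

```text
{'clock': 45.3, 'joints': [-0.013, 0.249, -0.279, 1.041, 0.0, 2.667], 'tool_pos': [0.49, 0.075, 0.156], 'tool_rot': [0.601, 0.373, 0.601, -0.372], 'force': [-0.33, -0.011, -1.858], 'opening': 0.007}
[0.08 0.11 0.04]
tray_far [(array([ 0.6365, -0.1298,  0.1136]), 0.7)]
tray_near [(array([0.5037, 0.0633, 0.1128]), 0.94)]
tray [(array([ 0.5679, -0.0332,  0.1133]), 0.74)]
tray_ear [(array([0.4938, 0.0745, 0.1876]), 0.76)]
```

View pics/s35.png

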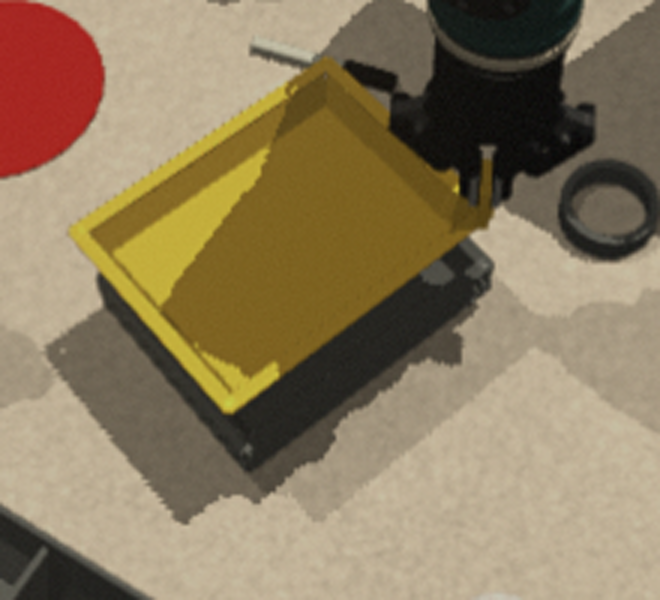

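View pics/w35.png

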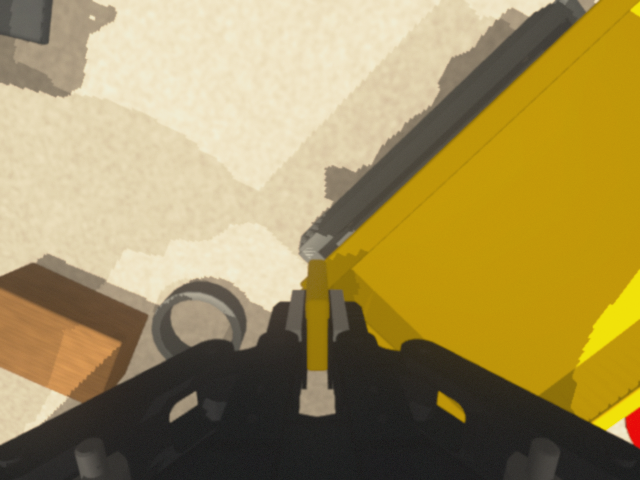

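```bash
python3 - <<'E'
from h import *
go((.439,-.2475,.27,-63.6))
E
```

```text
{'clock': 45.65, 'joints': [-0.013, 0.25, -0.281, 1.041, 0.0, 2.667], 'tool_pos': [0.489, 0.075, 0.155], 'tool_rot': [0.601, 0.372, 0.601, -0.372], 'force': [0.403, -0.41, -0.89], 'opening': 0.007}
yaw -63.55 tilt [-5.e-04  0.e+00 -1.e+00]
[-0.288, -0.472, 0.666, 0.002] dist 0.346
```

>>> servo_tool([
  [-0.04,0,0,0],
  [-0.11,0,0,0],
  [-0.19,-0.01,0.015,0],
  [-0.25,-0.04,0.055,0],
  [-0.28,-0.085,0.12,0],
  [-0.288,-0.14,0.2,0],
  [-0.288,-0.2,0.28,0],
  [-0.288,-0.255,0.36,0],
  [-0.288,-0.31,0.44,0],
  [-0.288,-0.365,0.515,0],
  [-0.288,-0.41,0.58,0],
  [-0.288,-0.445,0.63,0],
  [-0.288,-0.465,0.655,0],
  [-0.288,-0.472,0.666,0],
  [-0.288,-0.472,0.666,0],
  [-0.288,-0.472,0.666,0],
])

```text
clock: 47.65
tool_pos: [0.4391, -0.2471, 0.2704]
tool_rot: [0.601, 0.372, 0.601, -0.372]
force: [-0.7, 0.3, -1.0]
opening: 0.0068
```

```bash
python3 - <<'E'
from h import *
s=S()
p=camera('scene'); save('s36',p['color'])
for n in ['tray_far','tray_near','tray','tray_ear']: print(n,[(np.round(r['position'],4),round(r['score'],2)) for r in spot_point(p,n)[:1]])
t=camera('top'); save('t36',t['color'])
for n in ['tray_far','tray_near','tray']: print(n,[(np.round(r['position'],4),round(r['score'],2)) for r in spot_point(t,n)[:1]])
E
```

```text
{'clock': 47.65, 'joints': [-0.674, 0.218, -0.005, 1.348, 0.0, 2.005], 'tool_pos': [0.439, -0.247, 0.27], 'tool_rot': [0.601, 0.372, 0.601, -0.372], 'force': [-0.653, 0.296, -0.991], 'opening': 0.007}
tray_far [(array([ 0.5861, -0.4509,  0.2312]), 0.84)]
tray_near [(array([ 0.4512, -0.2588,  0.2285]), 0.8)]
tray [(array([ 0.5182, -0.3537,  0.2302]), 0.91)]
tray_ear [(array([ 0.446 , -0.2472,  0.3033]), 0.78)]
tray_far [(array([ 0.5882, -0.4579,  0.2294]), 0.69)]
tray_near []
tray []
```

View pics/s36.png

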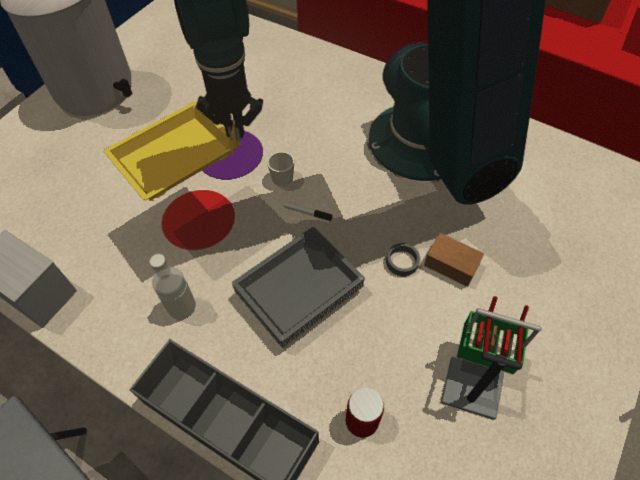

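View pics/t36.png

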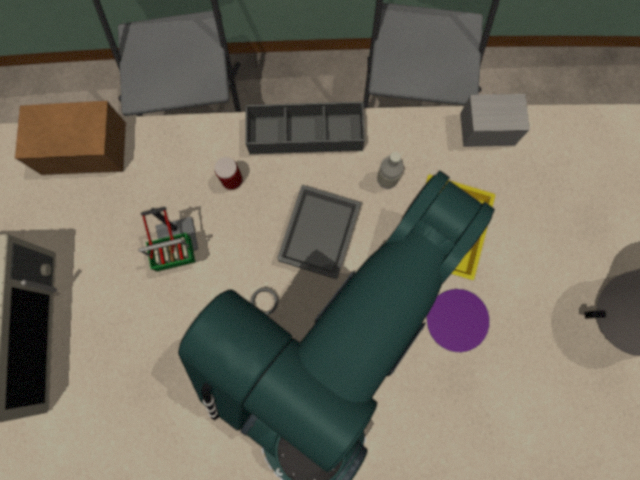

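>>> servo_tool([
  [0,0,0,0],
  [0,0,0,0],
  [0,0,0,0],
  [0,0,0,0],
])

```text
clock: 48.6
tool_pos: [0.439, -0.2477, 0.2703]
tool_rot: [0.601, 0.372, 0.601, -0.372]
force: [0.7, -0.7, -1.4]
opening: 0.0069
```

```bash
python3 -c "
from h import *
S(); print(close_job()); "
```

```text
{'clock': 48.6, 'joints': [-0.675, 0.218, -0.005, 1.348, -0.0, 2.005], 'tool_pos': [0.439, -0.248, 0.27], 'tool_rot': [0.601, 0.372, 0.601, -0.372], 'force': [0.743, -0.686, -1.379], 'opening': 0.007}
the job is handed in; nothing more can be done
None
```

I handed the job in at 48.6 s. The basket hangs on the red hook and the gripper holds the yellow tray level over the red mat, but the peel took several tries.

**Basket:** I gripped it by the bar and lowered it onto both prongs until the hook took the load, then let go. The last scene and top pictures show it still hanging there.

**Peel, first tries:** With full grip the tray came up level, so the far corner left the stack by about 1.5 cm. A shallower pinch did the same. I put it back each time. After one of these it sat crooked, so I pressed its far corner down with the closed fingertips. That press briefly read 50 N at the wrist. It was on the fingertips, not the arm or gripper body, but it is above the 40 N figure.

**Peel that worked:** I held the ear loosely so the tray could tilt. One loose-grip try slipped and had to be regripped, which again lifted the tray level by about 2 cm before I tilted it. With the ear corner raised I paused about 1.8 s, then another 1.6 s. During the pauses the network read the near corner at 64–71 mm and the far corner at 45–50 mm, against a seated height of about 40 mm. I then closed the jaws fully, which levelled the tray before the lift.

**Last checks:**

| Check | Reading |
|---|---|
| Tray middle (x, y) | (0.518, −0.354) m |
| Mat middle (x, y) | (0.515, −0.357) m |
| Height of underside, near and far corners | about 229 and 231 mm |

- **Top camera:** the arm hid most of the tray, so only its far corner could be checked there (229 mm), and that agreed.
- **Stack:** it is standing, though it shifted about 3 mm during the first attempts.
- **Other things:** none look moved in the last pictures.

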